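# Load a panel meter face-down and lock the wiring fixture

### The arm

A 6-joint arm with a two-finger parallel gripper is mounted at the origin on the work surface. World frame = base frame: x ahead of the robot, y to its left, z up, the work surface at z = 0. Lengths are in mm, angles in rad, forces in N, time in s.
With the tool pointing down it reaches from about 325 to 925 mm from the base axis. Payload 3.1 kg.
Tool frame: the origin (TCP) lies midway between the tips of the shut fingers; the grasp point (between the pads) lies 19 mm behind it; z points along the fingers, y is the direction in which the jaws open and shut (so a half turn about z gives the same grasp; the last joint's range is limited). The gripper opens to 85 mm and grips with 20 to 120 N. Pads are 22 mm wide; open, the fingers measure 114 mm over their backs; the gripper's body (76 mm by 85 mm) begins 54 mm behind the grasp point. The pads swing forward as they close: fully open they stand 13 mm farther back than shut.
Start: joints at [-1.379, 0.217, 1.613, -0, 1.311, -0.112], TCP at [186.989, -596.385, 231.3] pointing down, gripper open.
Joint ranges: [-2.75, 2.75], [-0.78, 2.1], [0.31, 2.55], [-1.13, 4.27], [0.13, 2.63], [-2.58, 2.58]. Speed limits (rad/s): [2.79, 2.79, 3.14, 3.14, 3.14, 3.14].

### API

Orientations are given as a 3x3 rotation matrix whose columns are the frame's x, y, z axes.
In Python, from rig import robot gives the robot as it stands.
- The arm moves only by the tool step_arm, never from a script. Its argument "deltas" is a list of rows, each an object with "linear": the shift along the world's x, y, z in units of 50 mm (1.0 is 50 mm), a list of three; "angular": the turn, a rotation vector about the world's x, y, z in units of 6 degrees (1.0 is 6 degrees), a list of three; "hand": the opening, from 0 (shut) to 1 (fully open). A call has 1 to 20 rows; each row is the pose to reach, as a shift and turn from the pose commanded when the call began; what a row does not reach only later rows make up. A row lasts 1/8 s, in which the tool goes at most 62.5 mm and 10.7 degrees, less where a joint would pass 70% of its speed; a pose out of reach is approached as far as the arm can. A call with a gripper value outside its range is refused whole. The fingers move at their own pace and stop on an object; "grip_force" is the grip in N (left out, the last holds). Time passes only in rows, so rows that repeat a pose let the fingers close. It gives the time, the measured TCP pose, the force and the opening at its end, in the units of the state.
- robot.get_obs(): the state, without advancing time (a new reading comes with each control period).
- robot.grab_frame(name): name is "scene" or "side" or "wrist"; returns a dict with "frame" (420x560x3 uint8, red, green, blue), "z_map" (420x560 float32, mm along the optical axis (not along the pixel's ray), 0 where there is no reading), "camera_matrix" (3x3 intrinsics, pixels), "k1" (the pictures are not rectified: a ray, as slopes to the right and down, at radius r is drawn at 1 + k1 r^2 times it, then the intrinsics apply), "camera_from_world" (4x4, takes a point from world to camera coordinates); the wrist camera has in their place "mount" (4x4, takes a point from camera to tool coordinates, whose origin is the TCP and whose axes are the flange's). Camera axes: x right, y down, z forward; pixel columns grow to the right and rows downward; lengths in mm; the calibration is good to about 2 mm. A picture is of the moment at which its call begins: read the wrist's pose just before it.
- robot.finish_job(): hands the job in, once; it reports no verdict.
The state is a dict: "t": time; "joint_pos": joint angles; "qvel": joint speeds; "joint_torque": joint torques, N m; "ee_pos": TCP position; "tcp_rot": TCP orientation; "force": force on the tool from outside, world axes, zero at the start; "torque": the same for the moment, N m; "finger_gap": finger opening in mm.
Only numpy, scipy, OpenCV 4.12 (cv2) and the standard library are available. Lean on these libraries where they do the work, as an engineer would, in place of code of your own. Each camera call takes 0.05 s, during which the arm holds its last target.

### The job

Get the larger panel meter ready for wiring: seat it in the pocket of the fixture's carriage, flat on the pocket's floor with its window face down and its brass terminals up, and let go of it. Then push the carriage fully home against its stop, and after that swing the lever all the way across behind the carriage to lock it. Leave the smaller meter where it lies.

Things in the scene. Friction and masses are not known exactly. Their poses are not given: they have to be found in the camera images.
- meter_centre (a point): Centre of the larger panel meter, 52 mm deep, lying on a flat side: grey face plate 66 wide x 44 high x 8 mm, then a black box body 40 wide x 44 high x 44 mm deep, flush with the plate above and below. This point is 26 mm from face and from back, 22 mm above the table. x points out of the face, y across the width, z up as it lies. 0.11 to 0.23 kg; grip across the 40 mm.
- meter_face (a point): Middle of the larger meter's outer face (the plate with the dark window), 26 mm from its centre along x; axes as above. The plate's flange stands out 13 mm beyond the body on each y side. Two brass terminals stand 6 mm out of the opposite end, the back.
- small_meter_centre (a point): Centre of the smaller panel meter (plate 42 x 32 mm, body 26 mm wide, 40 mm deep, 32 mm high), lying on its side likewise; not to be disturbed. Axes as for the larger one.
- pocket (a point): Centre of the pocket's floor in the steel carriage, 22 mm above the table. Open rectangle 50 mm along x, 72 mm along y; walls 7 mm high, 5 mm thick: the larger meter's plate fits face down, 66 mm side along y, either way round, with 3 mm to spare on each side. x points along the slide towards home (roughly away from the robot), z up. It moves with the carriage.
- tab (a point): Middle of the upright push tab at the rear (-x) end of the carriage, 42 mm behind the pocket's centre and 14 mm above the pocket's floor. The tab is 8 mm thick along the slide, 28 mm wide and rises 28 mm above the pocket's floor. Axes as the pocket's.
- carriage (a joint): Travel of the carriage along the pocket's x, m: 0 fully out, 0.09 fully home at the stop. About 2 N to move; it stays where it is left.
- lever_pivot (a point): Vertical hinge axis of the lock lever, on the fixture's base, at the arm's mid-height, 24 mm above the table. Axes as the pocket's.
- lever_knob (a point): Middle of the upright round knob at the end of the lever, 42 mm above the table: 16 mm diameter, 28 mm tall, 115 mm from the hinge axis. The flat steel arm below it is 14 mm wide and 8 mm thick.
- lever (a joint): Angle of the lock lever, rad; growing = anticlockwise seen from above. At 0 the arm points to the side and rear (135 degrees anticlockwise from the pocket's x); at 2.356, its end stop, it lies straight across the slide behind the carriage, along the pocket's -y: locked. About 0.5 N at the knob to move; it stays where it is left.
Mind the look-alikes: they are no part of the job. What is shaped like the part that bears meter_centre but orange, purple or white is not meant.

How it is judged (in metres and radians):
On the way, in this order (a step that is already met when the one before it is completed fails the run):
1. the larger meter sits face down in the pocket, let go, with the carriage not yet home (x of meter_centre in the frame of pocket between -0.005 and 0.005 m and y of meter_centre in the frame of pocket between -0.005 and 0.005 m and z of meter_centre in the frame of pocket between 0.022 and 0.029 m and angle between meter_centre's own x axis and vertical above 3 rad and angle between the y axis of meter_centre and the y axis of pocket, either way round below 0.12 rad and contact force between meter and the fingers below 0.1 N and value of joint carriage below 0.075 m and value of joint lever below 1.6 rad), for 0.2 s.
2. the carriage is pushed home with the meter in it, the lever not yet across (x of meter_centre in the frame of pocket between -0.005 and 0.005 m and y of meter_centre in the frame of pocket between -0.005 and 0.005 m and z of meter_centre in the frame of pocket between 0.022 and 0.029 m and angle between meter_centre's own x axis and vertical above 3 rad and angle between the y axis of meter_centre and the y axis of pocket, either way round below 0.12 rad and value of joint carriage above 0.085 m and value of joint lever below 1.6 rad), for 0.2 s.
3. the lever is swung across behind the carriage (value of joint lever above 2.2 rad), for 0.2 s.
At the end, for the whole second after the job is handed in: Larger meter released at rest face down in the pocket: centre within 5 mm of the pocket's in x and y, 22-29 mm above its floor, face within 8 deg of down, 66 mm side within 7 deg of pocket y; carriage over 0.085, lever over 2.2; smaller meter within 20 mm of its start (x of meter_centre in the frame of pocket between -0.005 and 0.005 m and y of meter_centre in the frame of pocket between -0.005 and 0.005 m and z of meter_centre in the frame of pocket between 0.022 and 0.029 m and angle between meter_centre's own x axis and vertical above 3 rad and angle between the y axis of meter_centre and the y axis of pocket, either way round below 0.12 rad and contact force between meter and the fingers below 0.1 N and value of joint carriage above 0.085 m and value of joint lever above 2.2 rad and linear speed of meter below 0.01 m/s and distance of small_meter_centre from where it was at the start of the episode below 0.02 m); the robot touches nothing.
It fails at once if the smaller meter is moved by more than 20 mm (distance of small_meter_centre from where it was at the start of the episode above 0.02 m).
It also fails if it takes over 72 s, if anything falls off the work surface, if the arm or the gripper's body presses on something with over 40 N, if the wrist force passes 120 N, or if a joint passes its speed limit or range.

## Working session

There is one attempt and no reset: what is moved stays moved. The work goes in short steps, Python scripts to look and compute and a tool call to move; the robot and the scene stay as the last step left them, time stands still between calls to the robot, and variables do not carry over. Pictures are saved under pics/ and viewed, and the job is handed in when it is done.

Besides the shell and the picture viewer there is one more tool, called after "Call:" as name([rows], argument=value, ...), one row to a line, values as JSON. step_arm: Moves the arm, as the interface text tells. Its arguments: {"type":"object","properties":{"deltas":{"type":"array"},"grip_force":{"type":"number"}},"required":["deltas"]}

```bash
mkdir -p pics; ls
cat > h.py <<'E'
import numpy as np, cv2, json
from rig import robot
def grab(n):
    o=robot.get_obs(); f=robot.grab_frame(n)
    K=np.array(f['camera_matrix']);k1=f['k1']
    if 'mount' in f:
        T=np.eye(4);T[:3,:3]=np.array(o['tcp_rot']);T[:3,3]=o['ee_pos']
        wc=T@np.array(f['mount'])
    else: wc=np.linalg.inv(np.array(f['camera_from_world']))
    return dict(img=f['frame'],z=f['z_map'],K=K,k1=k1,wc=wc,o=o)
def save(g,name,crop=None,s=1):
    im=g['img'][...,::-1]
    if crop: im=im[crop[1]:crop[3],crop[0]:crop[2]]
    if s!=1: im=cv2.resize(im,None,fx=s,fy=s,interpolation=cv2.INTER_CUBIC)
    cv2.imwrite('pics/'+name,im)
def rays(g,uv):
    uv=np.asarray(uv,float).reshape(-1,2);K=g['K']
    d=np.c_[(uv[:,0]-K[0,2])/K[0,0],(uv[:,1]-K[1,2])/K[1,1]]
    s=d.copy()
    for _ in range(20): s=d/(1+g['k1']*(s**2).sum(1))[:,None]
    return np.c_[s,np.ones(len(s))]
def onplane(g,uv,h):
    r=rays(g,uv)@g['wc'][:3,:3].T; c=g['wc'][:3,3]
    return c+r*((h-c[2])/r[:,2])[:,None]
def cloud(g):
    H,W=g['z'].shape
    u,v=np.meshgrid(np.arange(W),np.arange(H))
    r=rays(g,np.c_[u.ravel(),v.ravel()])*g['z'].ravel()[:,None]
    p=r@g['wc'][:3,:3].T+g['wc'][:3,3]
    p[g['z'].ravel()<=0]=np.nan
    return p.reshape(H,W,3)
def project(g,p):
    p=np.asarray(p,float).reshape(-1,3);cw=np.linalg.inv(g['wc'])
    c=p@cw[:3,:3].T+cw[:3,3];s=c[:,:2]/c[:,2:]
    s=s*(1+g['k1']*(s**2).sum(1))[:,None];K=g['K']
    return np.c_[s[:,0]*K[0,0]+K[0,2],s[:,1]*K[1,1]+K[1,2]]
E
python3 - <<'E'
from h import *
for n in ['scene','side','wrist']:
    g=grab(n);save(g,n+'0.png');print(n,g['wc'].round(2).tolist(),g['k1'],g['K'].round(1).tolist())
o=robot.get_obs();print(o['t'],o['ee_pos'],np.round(o['tcp_rot'],3),o['finger_gap'])
E
```

```text
pics
scene [[0.85, 0.37, -0.36, 982.16], [0.52, -0.59, 0.61, -889.29], [0.01, -0.71, -0.7, 945.98], [0.0, 0.0, 0.0, 1.0]] -0.08191676284417305 [[484.5, 0.0, 286.5], [0.0, 484.5, 207.8], [0.0, 0.0, 1.0]]
side [[-0.99, -0.06, 0.09, 397.98], [-0.11, 0.57, -0.81, 836.78], [-0.0, -0.82, -0.57, 701.62], [0.0, 0.0, 0.0, 1.0]] -0.012368648580922703 [[502.0, 0.0, 280.8], [0.0, 502.0, 216.8], [0.0, 0.0, 1.0]]
wrist [[0.3, -0.9, -0.3, 263.97], [-0.95, -0.28, -0.09, -572.43], [-0.0, 0.32, -0.95, 371.62], [0.0, 0.0, 0.0, 1.0]] 0.003993542523343731 [[308.9, 0.0, 280.3], [0.0, 308.9, 210.0], [0.0, 0.0, 1.0]]
0.15 [ 186.86510521 -595.74175651  230.23620739] [[ 0.954  0.299 -0.   ]
 [ 0.299 -0.954  0.002]
 [ 0.    -0.002 -1.   ]] 85.24594917446467
```

View pics/scene0.png

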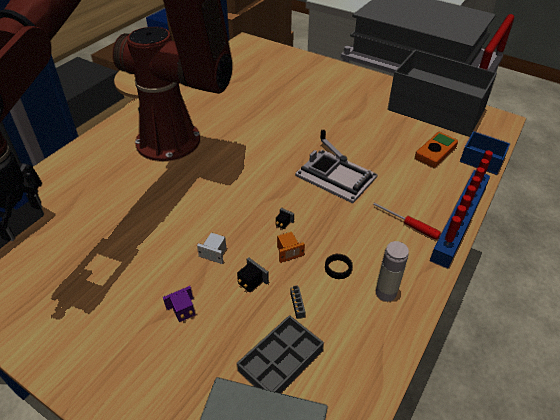

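View pics/side0.png

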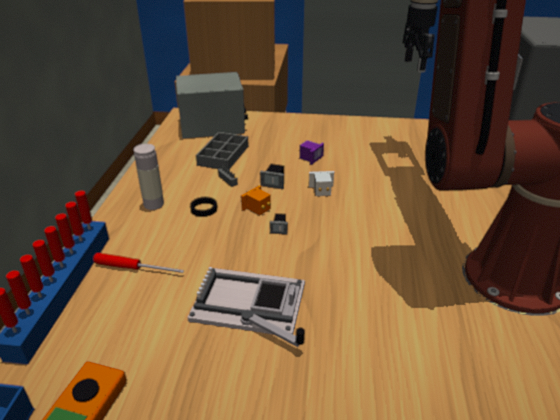

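View pics/wrist0.png

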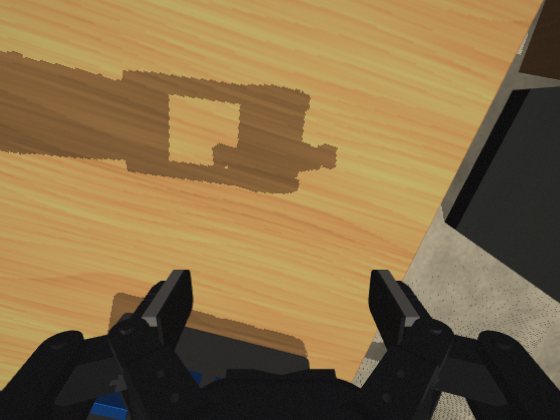

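Candidates for the larger meter in the scene view are black (252,276), small black (285,217), orange (290,246), purple (180,303) and white (212,247). I choose the larger black one at (252,276), which is at (273,177) in the side view. I'll check it in a close crop.

Run:
```python
from h import *
g=grab('scene');save(g,'c1.png',(190,190,320,310),5)
s=grab('side');save(s,'c2.png',(180,130,340,360),3)
for G,n,uv in [(g,'sc',[(252,276),(285,217),(345,172)]),(s,'si',[(273,177),(279,224),(250,300)])]:
    P=cloud(G)
    for u,v in uv: print(n,u,v,P[v,u].round(1))
save(g,'c3.png',(280,120,390,210),6)
```

```text
sc 252 276 [ 563.5 -335.1   45.4]
sc 285 217 [ 521.3 -120.3   33.2]
sc 345 172 [563.7 153.4  12.7]
si 273 177 [ 549.4 -293.4   33.6]
si 279 224 [510.2 -95.2  26.5]
si 250 300 [539.  141.5  11.4]
```

View pics/c1.png

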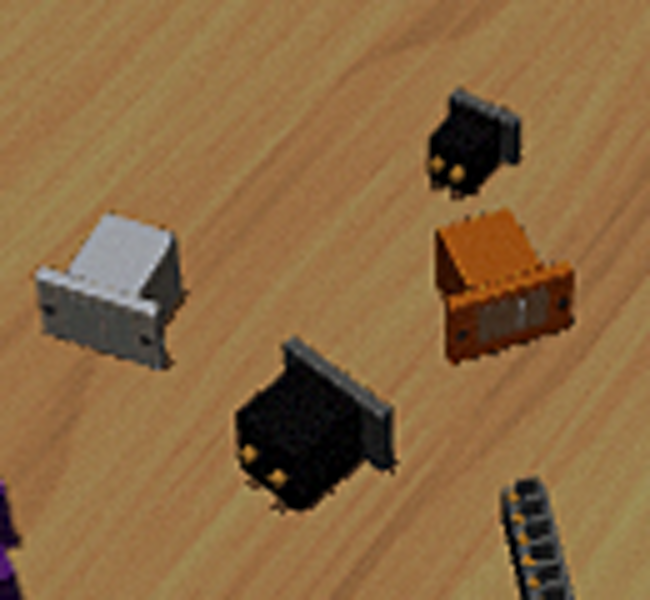

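View pics/c2.png

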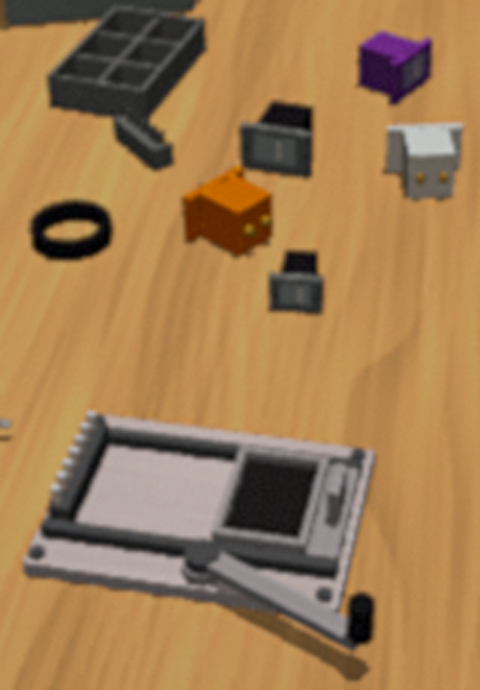

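View pics/c3.png

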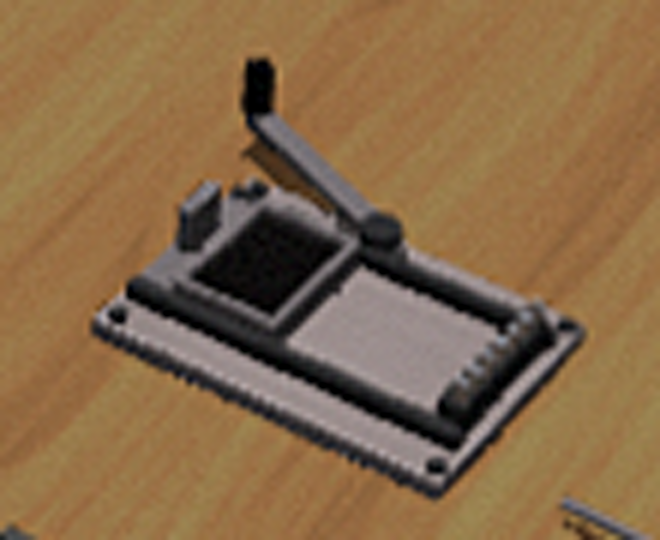

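The crop confirms it: the larger black meter, with a grey plate facing +y and terminals towards -y. The small black one nearby must stay put. Next I move the wrist camera over the meter.

Call:
step_arm([
  {"linear": [7.2,5.4,0.6],"angular": [0,0,0],"hand": 1},
  {"linear": [7.2,5.4,0.6],"angular": [0,0,0],"hand": 1},
  {"linear": [7.2,5.4,0.6],"angular": [0,0,0],"hand": 1},
  {"linear": [7.2,5.4,0.6],"angular": [0,0,0],"hand": 1},
  {"linear": [7.2,5.4,0.6],"angular": [0,0,0],"hand": 1},
  {"linear": [7.2,5.4,0.6],"angular": [0,0,0],"hand": 1},
  {"linear": [7.2,5.4,0.6],"angular": [0,0,0],"hand": 1},
  {"linear": [7.2,5.4,0.6],"angular": [0,0,0],"hand": 1},
  {"linear": [7.2,5.4,0.6],"angular": [0,0,0],"hand": 1},
  {"linear": [7.2,5.4,0.6],"angular": [0,0,0],"hand": 1},
  {"linear": [7.2,5.4,0.6],"angular": [0,0,0],"hand": 1},
])

```text
t: 1.62
ee_pos: [545.6, -327.7, 261.1]
tcp_rot: [[0.955, 0.297, -0.001], [0.297, -0.955, 0.0], [-0.001, -0.0, -1.0]]
force: [-0.1, 0.7, 0.6]
finger_gap: 85.5
```

Run:
```python
from h import *
g=grab('wrist');save(g,'w1.png');o=g['o'];print(o['t'],o['ee_pos'].round(1),np.round(o['joint_pos'],3).tolist(),np.round(o['tcp_rot'],3).tolist())
np.save('w1.npy',g,allow_pickle=True)
```

```text
1.625 [ 545.6 -327.7  261.1] [-0.651, 0.219, 1.554, -0.0, 1.369, 0.619] [[0.955, 0.297, -0.001], [0.297, -0.955, 0.0], [-0.001, -0.0, -1.0]]
```

View pics/w1.png

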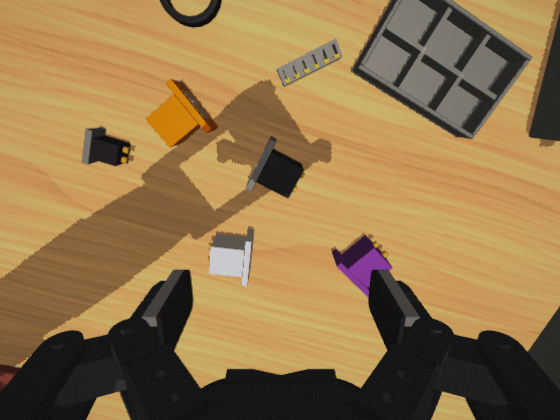

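The wrist view shows the larger meter at (277,168), its plate on the left from (268,140) to (252,188). Small meter is at (105,148).

Run:
```python
from h import *
g=np.load('w1.npy',allow_pickle=True).item()
save(g,'w1c.png',(230,120,320,210),8)
P=cloud(g)
sub=P[120:215,230:320].reshape(-1,3)
m=(sub[:,2]>36)&(sub[:,2]<52)
q=sub[m];print(m.sum(),np.median(q[:,2]))
im=g['img'][120:215,230:320].reshape(-1,3)[m].astype(int)
r=cv2.minAreaRect(q[:,:2].astype(np.float32));print(r)
s=im.sum(1);print(np.percentile(s,[5,25,50,75,95]))
pl=q[(s>130)];bd=q[(s<=90)]
for n,a in(('plate',pl),('body',bd)):
    print(n,len(a),cv2.minAreaRect(a[:,:2].astype(np.float32)),a.mean(0).round(1))
```

```text
1648 43.07777697939983
((548.750244140625, -322.8463134765625), (52.227256774902344, 66.35932922363281), 79.96185302734375)
[ 65.    73.    78.   178.25 311.  ]
plate 454 ((548.750244140625, -322.8463134765625), (52.227256774902344, 66.35932922363281), 79.96185302734375) [ 550.9 -307.1   42.9]
body 1147 ((548.8473510742188, -326.08160400390625), (42.225746154785156, 38.97878646850586), 79.7737045288086) [ 549.6 -325.7   43. ]
```

View pics/w1c.png

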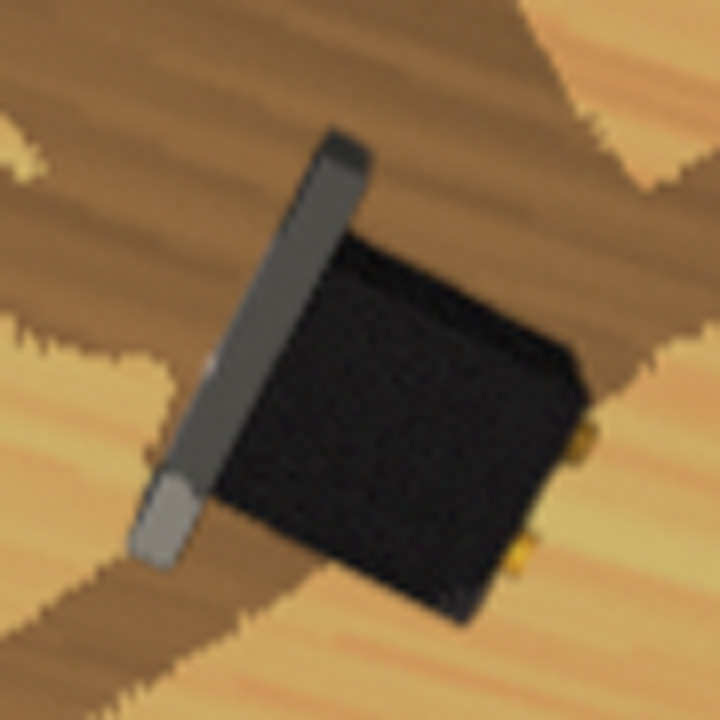

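Call:
step_arm([
  {"linear": [-1.2,9.4,0.6],"angular": [0,0,0],"hand": 1},
  {"linear": [-1.2,9.4,0.6],"angular": [0,0,0],"hand": 1},
  {"linear": [-1.2,9.4,0.6],"angular": [0,0,0],"hand": 1},
  {"linear": [-1.2,9.4,0.6],"angular": [0,0,0],"hand": 1},
  {"linear": [-1.2,9.4,0.6],"angular": [0,0,0],"hand": 1},
  {"linear": [-1.2,9.4,0.6],"angular": [0,0,0],"hand": 1},
  {"linear": [-1.2,9.4,0.6],"angular": [0,0,0],"hand": 1},
  {"linear": [-1.2,9.4,0.6],"angular": [0,0,0],"hand": 1},
  {"linear": [-1.2,9.4,0.6],"angular": [0,0,0],"hand": 1},
  {"linear": [-1.2,9.4,0.6],"angular": [0,0,0],"hand": 1},
  {"linear": [-1.2,9.4,0.6],"angular": [0,0,0],"hand": 1},
])

```text
t: 3.05
ee_pos: [487.2, 142.2, 291.2]
tcp_rot: [[0.955, 0.297, -0.0], [0.297, -0.955, -0.0], [-0.0, 0.0, -1.0]]
force: [0.7, 0.3, -1.5]
finger_gap: 84.8
```

Run:
```python
from h import *
g=grab('wrist');save(g,'w2.png');o=g['o'];print(o['t'],o['ee_pos'].round(1),np.round(o['joint_pos'],3).tolist())
np.save('w2.npy',g,allow_pickle=True)
```

```text
3.05 [487.2 142.2 291.2] [0.146, -0.082, 1.817, -0.0, 1.407, 1.415]
```

View pics/w2.png

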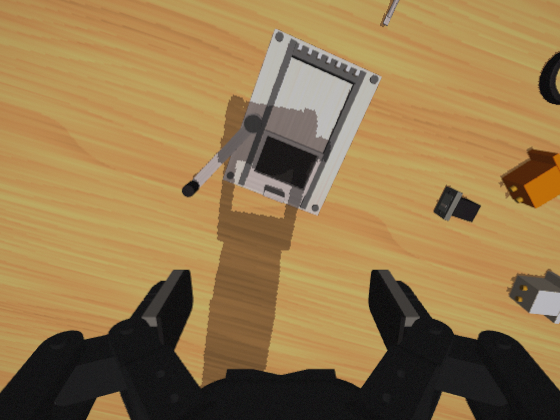

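The fixture's dark pocket floor is at (287,161), the tab at (274,191), the knob at (190,188) and the pivot at (253,123).

Run:
```python
from h import *
g=np.load('w2.npy',allow_pickle=True).item()
save(g,'w2c.png',(170,20,390,220),3.6)
P=cloud(g);im=g['img'].astype(int)
s=im.sum(2)
mask=((s<110)).astype(np.uint8);w=np.zeros_like(mask);w[130:195,245:330]=1;mask*=w
n,l,st,c=cv2.connectedComponentsWithStats(mask);k=1+np.argmax(st[1:,4]);print(st[k],c[k])
m=l==k;print('floor z',np.nanmedian(P[m][:,2]))
cn=cv2.findContours(m.astype(np.uint8),0,2)[0];cn=max(cn,key=cv2.contourArea).reshape(-1,2)
r=cv2.minAreaRect(onplane(g,cn,22)[:,:2].astype(np.float32));print('floor@22',r)
r2=cv2.minAreaRect(P[m&(abs(P[...,2]-22)<4)][:,:2].astype(np.float32));print(r2)
# wall tops
reg=np.zeros(m.shape,bool);reg[120:215,235:340]=1
q=P[reg&(P[...,2]>26)&(P[...,2]<32)];print('walls',len(q),cv2.minAreaRect(q[:,:2].astype(np.float32)))
q=P[reg&(P[...,2]>42)&(P[...,2]<56)];print('tab top',len(q),cv2.minAreaRect(q[:,:2].astype(np.float32)),np.median(q[:,2]))
reg[:]=0;reg[165:210,170:215]=1
q=P[reg&(P[...,2]>46)];print('knob',len(q),q.mean(0),cv2.minEnclosingCircle(q[:,:2].astype(np.float32)))
print(P[123,253],P[161,287],P[98,320])
cc=project(g,[[0,0,0]])
```

```text
[ 256  137   60   51 1773] [284.86745629 161.74844896]
floor z 21.619984467276026
floor@22 ((498.28436279296875, 138.23045349121094), (69.4280014038086, 47.44036102294922), 85.28384399414062)
((498.36322021484375, 138.0824737548828), (69.70964050292969, 47.078495025634766), 85.30673217773438)
walls 1190 ((495.8946228027344, 153.84983825683594), (118.31079864501953, 77.9411392211914), 79.62539672851562)
tab top 153 ((456.410400390625, 141.0203857421875), (27.74251937866211, 8.489004135131836), 86.5420913696289) 48.92804109226938
knob 141 [433.52843655 246.38858494  54.3087127 ] ((432.6199951171875, 247.05348205566406), 7.888477802276611)
[535.1972072  192.51191324  29.28118832] [501.30904622 136.63998996  22.65065316] [589.20643963 120.01637663  11.05814309]
```

View pics/w2c.png

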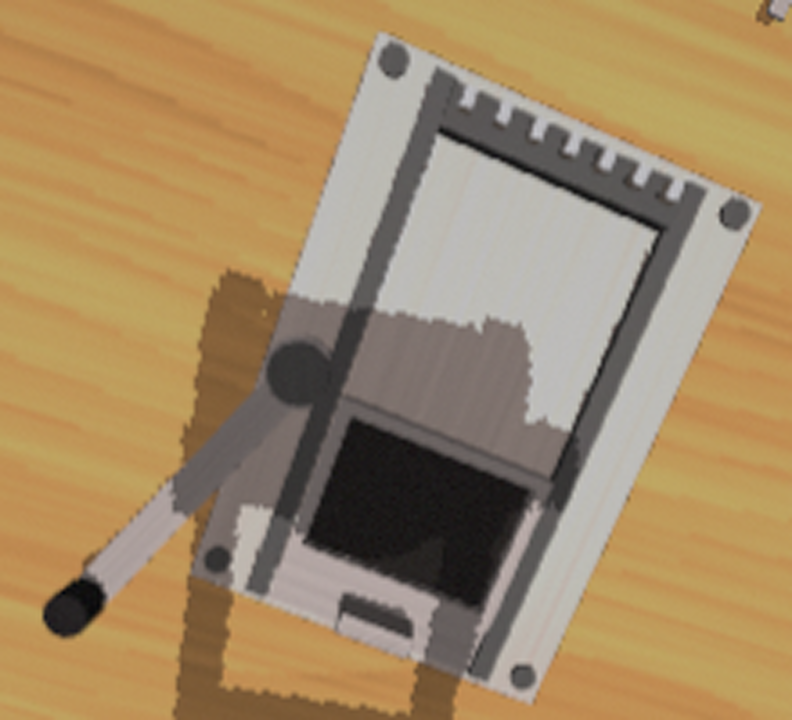

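Run:
```python
from h import *
from scipy.spatial.transform import Rotation as Ro
g=np.load('w2.npy',allow_pickle=True).item();P=cloud(g)
q=P[20:220,170:390].reshape(-1,3);q=q[(q[:,2]>7)&(q[:,2]<13)&(q[:,0]>430)]
print('base',cv2.minAreaRect(q[:,:2].astype(np.float32)),len(q))
g=np.load('w1.npy',allow_pickle=True).item();P=cloud(g);h=cv2.cvtColor(g['img'],cv2.COLOR_RGB2HSV)
f=P[:270].reshape(-1,3);f=f[(f[:,2]>15)&(f[:,2]<60)]
from scipy.ndimage import label
# top-view clusters
ix=np.round(f[:,:2]/4).astype(int);o=ix.min(0);G=np.zeros(ix.max(0)-o+1,bool);G[tuple((ix-o).T)]=1
L,n=label(G,np.ones((3,3)))
lab=L[tuple((ix-o).T)]
for k in range(1,n+1):
    a=f[lab==k]
    if len(a)>150: print(len(a),a.min(0).round(),a.max(0).round())
X=np.array([np.cos(np.radians(79.9)),np.sin(np.radians(79.9)),0]);Z=np.array([0,0,1.]);Y=np.cross(Z,X)
R=np.c_[(X+Z)/2**.5,-Y,(X-Z)/2**.5];print(R.round(3),np.linalg.det(R))
ob=robot.get_obs();R0=np.array(ob['tcp_rot']);rv=(Ro.from_matrix(R)*Ro.from_matrix(R0).inv()).as_rotvec(degrees=True)
print('rot',(rv/6).round(3),np.linalg.norm(rv))
C=np.array([548.75,-322.85,22]);T=C-8*X+4*Z+23*R[:,2];print('TCP',T,'pre',T-110*R[:,2])
print('d pre',((T-110*R[:,2]-ob['ee_pos'])/50).round(3), ob['ee_pos'])
```

```text
base ((569.9671630859375, 132.29014587402344), (145.49114990234375, 256.7533264160156), 85.806884765625) 9708
1302 [ 400. -327.   15.] [ 456. -264.   46.]
1087 [ 453. -503.   15.] [ 496. -433.   45.]
1207 [ 490. -141.   15.] [532. -93.  33.]
1791 [ 519. -356.   15.] [ 586. -292.   46.]
2291 [ 543. -236.   15.] [ 615. -165.   45.]
1270 [ 646. -354.   17.] [ 708. -288.   35.]
6695 [ 655. -550.   15.] [ 774. -373.   37.]
519 [ 674. -208.   15.] [ 706. -149.   20.]
1067 [ 681. -618.   15.] [ 778. -582.   47.]
[[ 0.124  0.985  0.124]
 [ 0.696 -0.175  0.696]
 [ 0.707 -0.    -0.707]] 0.9999999999999999
rot [ 5.906 -5.206  9.874] 75.77015909796532
TCP [ 550.19913522 -314.71460132    9.73654403] pre [ 536.55880509 -391.29097754   87.51828996]
d pre [  0.987 -10.671  -4.073] [487.22306668 142.25090487 291.14443718]
```

Call:
step_arm([
  {"linear": [0.3,-3.0,0],"angular": [1.2,-1.0,2.0],"hand": 1},
  {"linear": [0.99,-10.67,-2.4],"angular": [5.906,-5.206,9.874],"hand": 1},
  {"linear": [0.99,-10.67,-2.4],"angular": [5.906,-5.206,9.874],"hand": 1},
  {"linear": [0.99,-10.67,-2.4],"angular": [5.906,-5.206,9.874],"hand": 1},
  {"linear": [0.99,-10.67,-2.4],"angular": [5.906,-5.206,9.874],"hand": 1},
  {"linear": [0.99,-10.67,-2.4],"angular": [5.906,-5.206,9.874],"hand": 1},
  {"linear": [0.99,-10.67,-2.4],"angular": [5.906,-5.206,9.874],"hand": 1},
  {"linear": [0.99,-10.67,-2.4],"angular": [5.906,-5.206,9.874],"hand": 1},
  {"linear": [0.99,-10.67,-2.4],"angular": [5.906,-5.206,9.874],"hand": 1},
  {"linear": [0.99,-10.67,-2.4],"angular": [5.906,-5.206,9.874],"hand": 1},
  {"linear": [0.99,-10.67,-2.4],"angular": [5.906,-5.206,9.874],"hand": 1},
  {"linear": [0.99,-10.67,-2.4],"angular": [5.906,-5.206,9.874],"hand": 1},
  {"linear": [0.99,-10.67,-2.4],"angular": [5.906,-5.206,9.874],"hand": 1},
  {"linear": [0.99,-10.67,-2.4],"angular": [5.906,-5.206,9.874],"hand": 1},
])

```text
t: 4.85
ee_pos: [536.9, -388.5, 172.8]
tcp_rot: [[0.12, 0.985, 0.123], [0.697, -0.172, 0.696], [0.707, 0.003, -0.707]]
force: [-0.7, 0.6, -0.1]
finger_gap: 85.5
```

Run:
```python
from h import *
g=grab('wrist');save(g,'w3.png');o=g['o'];print(o['t'],o['ee_pos'].round(1),np.round(o['joint_pos'],3).tolist())
np.save('w3.npy',g,allow_pickle=True)
C=np.array([548.75,-322.85,22]);X=np.array([np.cos(np.radians(79.9)),np.sin(np.radians(79.9)),0]);Y=np.array([-X[1],X[0],0]);Z=np.array([0,0,1])
p=[C+26*X+a*33*Y+22*Z for a in(-1,1)]+[C-26*X+a*20*Y+22*Z for a in(1,-1)]
uv=project(g,p);im=g['img'][...,::-1].copy()
for u in uv: cv2.circle(im,tuple(int(round(x)) for x in u),2,(0,0,255),-1)
cv2.imwrite('pics/w3o.png',im)
R=np.array(o['tcp_rot']);T=C-8*X+4*Z+23*R[:,2];print((T-o['ee_pos'])/50,R.round(3))
```

```text
4.85 [ 536.9 -388.5  172.8] [-0.967, 0.669, 1.279, 0.533, 1.779, -0.843]
[ 0.26539039  1.4756482  -3.26089637] [[ 0.12   0.985  0.123]
 [ 0.697 -0.172  0.696]
 [ 0.707  0.003 -0.707]]
```

View pics/w3o.png

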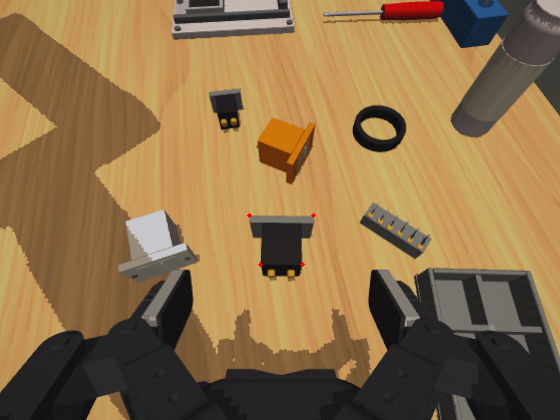

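Call:
step_arm([
  {"linear": [0,0,-0.9],"angular": [0,0,0],"hand": 1},
  {"linear": [0,0,-1.67],"angular": [0,0,0],"hand": 1},
  {"linear": [0,0,-1.67],"angular": [0,0,0],"hand": 1},
  {"linear": [0.06,0.35,-2.02],"angular": [0,0,0],"hand": 1},
  {"linear": [0.12,0.7,-2.38],"angular": [0,0,0],"hand": 1},
  {"linear": [0.17,1.0,-2.69],"angular": [0,0,0],"hand": 1},
  {"linear": [0.22,1.25,-2.94],"angular": [0,0,0],"hand": 1},
  {"linear": [0.27,1.53,-3.23],"angular": [0,0,0],"hand": 1},
  {"linear": [0.27,1.53,-3.23],"angular": [0,0,0],"hand": 1},
  {"linear": [0.27,1.53,-3.23],"angular": [0,0,0],"hand": 1},
])

```text
t: 6.15
ee_pos: [550.2, -313.8, 10.0]
tcp_rot: [[0.121, 0.985, 0.124], [0.697, -0.174, 0.696], [0.707, 0.002, -0.707]]
force: [0.5, -0.7, 0.1]
finger_gap: 85.2
```

Run:
```python
from h import *
g=grab('wrist');save(g,'w4.png');o=g['o'];print(o['t'],o['ee_pos'].round(1),o['force'].round(1),np.array(o['tcp_rot']).round(3).tolist())
```

```text
6.15 [ 550.2 -313.8   10. ] [ 0.5 -0.7  0.1] [[0.121, 0.985, 0.124], [0.697, -0.174, 0.696], [0.707, 0.002, -0.707]]
```

View pics/w4.png

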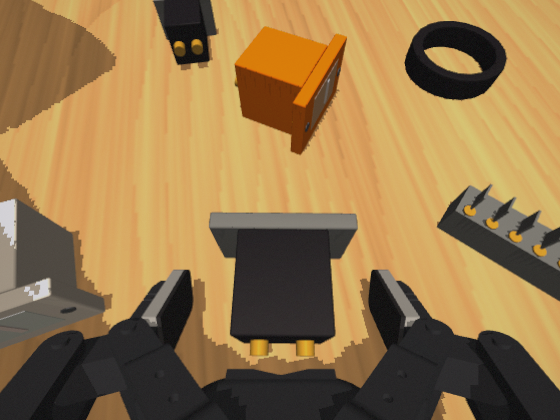

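The meter sits centred between the fingers, with the flange beyond the tips, so I close.

Call:
step_arm([
  {"linear": [0,0,0],"angular": [0,0,0],"hand": 0.2},
  {"linear": [0,0,0],"angular": [0,0,0],"hand": 0.2},
  {"linear": [0,0,0],"angular": [0,0,0],"hand": 0.2},
  {"linear": [0,0,0],"angular": [0,0,0],"hand": 0.2},
  {"linear": [0,0,0],"angular": [0,0,0],"hand": 0.2},
  {"linear": [0,0,0],"angular": [0,0,0],"hand": 0.2},
  {"linear": [0,0,0],"angular": [0,0,0],"hand": 0.2},
  {"linear": [0,0,0],"angular": [0,0,0],"hand": 0.2},
], grip_force=60)

```text
t: 7.2
ee_pos: [550.3, -313.9, 10.2]
tcp_rot: [[0.121, 0.985, 0.125], [0.697, -0.174, 0.696], [0.707, 0.002, -0.707]]
force: [0.7, -3.2, 3.8]
finger_gap: 39.3
```

Run:
```python
from h import *
g=grab('wrist');save(g,'w5.png');o=g['o'];print(o['t'],o['ee_pos'].round(1),o['force'].round(1),o['finger_gap'],np.round(o['joint_pos'],3).tolist())
np.save('w5.npy',g,allow_pickle=True)
```

```text
7.2 [ 550.3 -313.9   10.2] [ 0.7 -3.2  3.8] 39.30202310018158 [-0.894, 0.795, 1.427, 0.563, 1.511, -0.93]
```

View pics/w5.png

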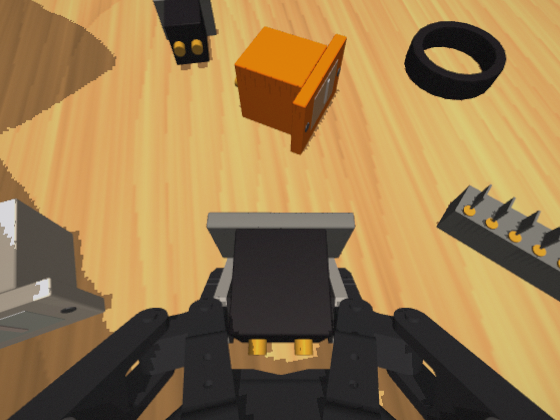

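Run:
```python
from h import *
g=np.load('w5.npy',allow_pickle=True).item();P=cloud(g)
R=np.array(g['o']['tcp_rot']);T=g['o']['ee_pos']
q=P[205:345,200:365].reshape(-1,3)
X=np.array([np.cos(np.radians(79.9)),np.sin(np.radians(79.9)),0]);Y=np.array([-X[1],X[0],0])
m=abs(q[:,2]-43.5)<3;q=q[m];print(len(q),np.median(q[:,2]))
C=np.array([548.75,-322.85,22]);d=q-C
a,b=d@X,d@Y
print('X',np.percentile(a,[.3,99.7]),'Y',np.percentile(b,[.3,99.7]))
fr=a>19; print('plate Y',b[fr].min(),b[fr].max(), 'body Y',np.percentile(b[a<15],[1,99]))
print(cv2.minAreaRect(q[:,:2].astype(np.float32)))
print('C tool',R.T@(C-T), 'X in tool',R.T@X,R.T@Y)
```

```text
13520 42.78934994109907
X [-25.4546284   25.95163994] Y [-30.84496913  32.39614163]
plate Y -32.36973370234023 33.87293807657005 body Y [-21.92398554  23.44169064]
((548.0816040039062, -322.32965087890625), (51.94233322143555, 66.24266815185547), 79.90579986572266)
C tool [  1.86757993   0.06488911 -14.76318072] X in tool [0.70724766 0.00149189 0.7069643 ] [ 2.67973575e-03 -9.99996247e-01 -5.70545460e-04]
```

```bash
cat > kin.py <<'E'
import numpy as np
from scipy.spatial.transform import Rotation as Ro
def fk(q,c=np.pi/2): return Ro.from_euler('ZYZYZ',[q[0],q[1]+q[2],q[3],q[4],q[5]+c])
E
python3 - <<'E'
from h import *; from kin import *
o=robot.get_obs();q=o['joint_pos'];R0=np.array(o['tcp_rot'])
for c in(np.pi/2,-np.pi/2): print(c,fk(q,c).as_matrix().round(3).tolist())
print(R0.round(3).tolist())
p=np.radians(-4.3);P=np.array([np.cos(p),np.sin(p),0]);Z=np.array([0,0,1.]);Yp=np.cross(Z,P)
R=np.c_[(-P-Z)/2**.5,Yp,(P-Z)/2**.5]
rot=Ro.from_matrix(R)*Ro.from_matrix(R0).inv()
rv=rot.as_rotvec(degrees=True);print('rv/6',(rv/6).round(3),np.linalg.norm(rv))
Ct=np.array([2.0,-.2,-14.6]);pc=np.array([498.5,138.2,22])
tg=pc+[0,0,26]-R@Ct;print('TCP seat',tg,'delta',(tg-o['ee_pos'])/50)
# wrist joints along geodesic, guess q1 and forearm pitch
for f in np.linspace(0,1,9):
    Rr=Ro.from_rotvec(np.radians(rv)*f)*Ro.from_matrix(R0)
    for q1,pt in ((-.9+f*1.17,2.22-.4*f),):
        W=Ro.from_euler('ZY',[q1,pt]).inv()*Rr
        e=W.as_euler('ZYZ');e[2]-=np.pi/2
        print(f,Rr.as_matrix()[:,2].round(2),e.round(2))
E
```

```text
Traceback (most recent call last):
  File "kin.py", line 3, in fk
    def fk(q,c=np.pi/2): return Ro.from_euler('ZYZYZ',[q[0],q[1]+q[2],q[3],q[4],q[5]+c])
                                ~~~~~~~~~~~~~^^^^^^^^^^^^^^^^^^^^^^^^^^^^^^^^^^^^^^^^^^^
  File "scipy/spatial/transform/_rotation.pyx", line 1413, in scipy.spatial.transform._rotation.Rotation.from_euler
ValueError: Expected axis specification to be a non-empty string of upto 3 characters, got ZYZYZ
```

```bash
cat > kin.py <<'E'
import numpy as np
from scipy.spatial.transform import Rotation as Ro
def fk(q,c=np.pi/2): return Ro.from_euler('ZY',[q[0],q[1]+q[2]])*Ro.from_euler('ZYZ',[q[3],q[4],q[5]+c])
E
cat > plan.py <<'E'
from h import *; from kin import *
o=robot.get_obs();q=o['joint_pos'];R0=np.array(o['tcp_rot'])
for c in(np.pi/2,-np.pi/2): print(c,fk(q,c).as_matrix().round(3).tolist())
print(R0.round(3).tolist())
p=np.radians(-4.3);P=np.array([np.cos(p),np.sin(p),0]);Z=np.array([0,0,1.]);Yp=np.cross(Z,P)
R=np.c_[(-P-Z)/2**.5,Yp,(P-Z)/2**.5]
rot=Ro.from_matrix(R)*Ro.from_matrix(R0).inv()
rv=rot.as_rotvec(degrees=True);print('rv/6',(rv/6).round(3),np.linalg.norm(rv))
Ct=np.array([2.0,-.2,-14.6]);pc=np.array([498.5,138.2,22])
tg=pc+[0,0,26]-R@Ct;print('TCP seat',tg,'delta',(tg-o['ee_pos'])/50)
for f in np.linspace(0,1,9):
    Rr=Ro.from_rotvec(np.radians(rv)*f)*Ro.from_matrix(R0)
    W=Ro.from_euler('ZY',[-.9+f*1.17,2.22-.4*f]).inv()*Rr
    e=W.as_euler('ZYZ');e[2]-=np.pi/2
    print(f,Rr.as_matrix()[:,2].round(2),e.round(2))
E
python3 plan.py
```

```text
1.5707963267948966 [[0.121, 0.985, 0.125], [0.697, -0.174, 0.696], [0.707, 0.002, -0.707]]
-1.5707963267948966 [[-0.121, -0.985, 0.125], [-0.697, 0.174, 0.696], [-0.707, -0.002, -0.707]]
[[0.121, 0.985, 0.125], [0.697, -0.174, 0.696], [0.707, 0.002, -0.707]]
rv/6 [-13.048 -10.113  12.23 ] 123.2705451485618
TCP seat [510.21992749 137.51933879  39.09045456] delta [-0.80100487  9.02781846  0.57676903]
0.0 [ 0.12  0.7  -0.71] [ 0.56  1.52 -0.93]
0.125 [ 0.12  0.59 -0.8 ] [ 0.55  1.38 -1.02]
0.25 [ 0.15  0.46 -0.87] [ 0.52  1.23 -1.09]
0.375 [ 0.2   0.34 -0.92] [ 0.46  1.08 -1.14]
0.5 [ 0.28  0.22 -0.93] [ 0.37  0.94 -1.17]
0.625 [ 0.38  0.11 -0.92] [ 0.24  0.82 -1.16]
0.75 [ 0.49  0.03 -0.87] [ 0.06  0.71 -1.12]
0.875 [ 0.6  -0.03 -0.8 ] [-0.17  0.64 -1.05]
1.0 [ 0.71 -0.05 -0.71] [-0.43  0.61 -0.96]
```

```bash
cat >> kin.py <<'E'
D=[([-1.379,.217,1.613,0,1.311,-.112],[186.9,-596.1,231]),([-.651,.219,1.554,0,1.369,.619],[545.6,-327.7,261.1]),([.146,-.082,1.817,0,1.407,1.415],[487.2,142.2,291.2]),([-.967,.669,1.279,.533,1.779,-.843],[536.9,-388.5,172.8]),([-.894,.795,1.427,.563,1.511,-.93],[550.3,-313.9,10.2])]
def pos(q,p):
    a1,a2,h,L,d=p
    r=d+a1*np.sin(q[1])+a2*np.sin(q[1]+q[2]);z=h+a1*np.cos(q[1])+a2*np.cos(q[1]+q[2])
    return np.array([r*np.cos(q[0]),r*np.sin(q[0]),z])+L*fk(q).as_matrix()[:,2]
E
python3 - <<'E'
from kin import *
from scipy.optimize import least_squares
f=lambda p:np.concatenate([pos(q,p)-x for q,x in D]+[[.01*p[4]]])
s=least_squares(f,[450,400,300,250,0]);print(s.x.round(1),np.abs(s.fun).max())
p=s.x
from h import *
pp=np.radians(-4.3);P=np.array([np.cos(pp),np.sin(pp),0]);Z=np.array([0,0,1.]);R=np.c_[(-P-Z)/2**.5,np.cross(Z,P),(P-Z)/2**.5]
for z in(39,100,150):
    g=lambda q:np.concatenate([pos(q,p)-[510.2,137.5,z],300*(fk(q).as_matrix()-R).ravel()])
    r=least_squares(g,[.27,.0,2.1,-.4,.6,-1.]);print(z,r.x.round(3),r.cost)
E
```

```text
[522.5 582.1 293.  427.4 -41.7] 70.9618258276189
39 [ 0.654 -0.066  2.585 -1.606  0.491  0.604] 7.180804115372e-26
100 [ 0.654 -0.229  2.556 -1.259  0.518  0.208] 3.848902478900119e-26
150 [ 0.654 -0.335  2.517 -1.041  0.578 -0.047] 7.409845873268637e-26
```

```bash
cat >> kin.py <<'E'
def pos(q,p):
    a1,a2,h,L,d,e=p
    r=d+a1*np.sin(q[1])+a2*np.sin(q[1]+q[2]);z=h+a1*np.cos(q[1])+a2*np.cos(q[1]+q[2])
    c,s=np.cos(q[0]),np.sin(q[0])
    return np.array([r*c-e*s,r*s+e*c,z])+L*fk(q).as_matrix()[:,2]
E
python3 - <<'E'
from kin import *
from scipy.optimize import least_squares
f=lambda p:np.concatenate([pos(q,p)-x for q,x in D]+[[.01*p[4]]])
s=least_squares(f,[450,400,300,250,0,70]);print(s.x.round(1),np.abs(s.fun).max())
p=s.x;np.save('kp.npy',p)
lo=np.array([-2.75,-.78,.31,-1.13,.13,-2.58]);hi=np.array([2.75,2.1,2.55,4.27,2.63,2.58])
pp=np.radians(-4.3);P=np.array([np.cos(pp),np.sin(pp),0]);Z=np.array([0,0,1.])
for th in (30,35,40,45,50):
  t=np.radians(th)
  for sgn in(1,-1):   # sgn -1: lean towards robot (from home side)
    Q=P*sgn
    R=np.c_[-np.cos(t)*Q-np.sin(t)*Z,np.cross(Z,Q),np.sin(t)*Q-np.cos(t)*Z]
    for z in(39,120):
        G=np.array([498.5,138.2,z+9])+19*R[:,2]
        g=lambda q:np.concatenate([pos(q,p)-G,300*(fk(q).as_matrix()-R).ravel()])
        best=min((least_squares(g,x0,bounds=(lo,hi)) for x0 in([.27,.0,2.1,-.4,.6,-1.],[.27,.0,2.1,1,.6,1.],[.27,.3,1.8,3,1.6,-1.],[.27,.3,1.8,0,1.6,1.])),key=lambda r:r.cost)
        print(th,sgn,z,best.x.round(3),round(best.cost,3))
E
```

```text
[424.3 559.  264.4 304.7 -10.8  69.9] 4.711485558444451
30 1 39 [ 0.214 -0.017  2.368 -0.473  0.318 -0.866] 0.0
30 1 120 [ 0.214 -0.185  2.333 -0.298  0.507 -1.057] 0.0
30 -1 39 [0.089 0.527 1.688 0.082 1.445 1.703] 0.0
30 -1 120 [0.089 0.422 1.663 0.082 1.574 1.714] 0.0
35 1 39 [ 0.231 -0.029  2.414 -0.809  0.241 -0.524] 0.0
35 1 120 [ 0.231 -0.213  2.385 -0.44   0.417 -0.911] 0.0
35 -1 39 [0.084 0.585 1.631 0.091 1.531 1.698] 0.0
35 -1 120 [0.084 0.48  1.611 0.091 1.655 1.709] 0.0
40 1 39 [ 0.237 -0.052  2.449 -1.13   0.209 -0.204] 60.791
40 1 120 [ 0.248 -0.233  2.434 -0.666  0.337 -0.682] 0.0
40 -1 39 [0.079 0.643 1.576 0.099 1.615 1.694] 0.0
40 -1 120 [0.079 0.537 1.561 0.1   1.735 1.706] 0.0
45 1 39 [ 0.257 -0.014  2.5    4.27   0.253  0.692] 13.648
45 1 120 [ 0.266 -0.243  2.479 -1.022  0.281 -0.321] 0.0
45 -1 39 [0.075 0.7   1.522 0.107 1.699 1.691] 0.0
45 -1 120 [0.075 0.593 1.513 0.109 1.814 1.704] 0.0
50 1 39 [2.840e-01 3.000e-03 2.525e+00 4.036e+00 3.520e-01 9.450e-01] 0.0
50 1 120 [ 0.253 -0.292  2.512 -1.13   0.254 -0.23 ] 216.73
50 -1 39 [0.072 0.757 1.47  0.115 1.781 1.69 ] 0.0
50 -1 120 [0.072 0.649 1.467 0.119 1.891 1.703] 0.0
```

```bash
cat > plan2.py <<'E'
from h import *; from kin import *
from scipy.optimize import least_squares
kp=np.load('kp.npy')
o=robot.get_obs();R0=np.array(o['tcp_rot']);q=o['joint_pos'].copy();T0=o['ee_pos']
p=np.radians(-4.3);Q=-np.array([np.cos(p),np.sin(p),0]);Z=np.array([0,0,1.])
R=np.c_[(-Q-Z)/2**.5,np.cross(Z,Q),(Q-Z)/2**.5]
rv=(Ro.from_matrix(R)*Ro.from_matrix(R0).inv()).as_rotvec(degrees=True);print('rv/6',(rv/6).round(3),np.linalg.norm(rv))
Ct=np.array([2.0,-.2,-14.6]);pc=np.array([498.5,138.2,22])
tg=pc+[0,0,26]-R@Ct;print('TCP seat',tg,'delta',((tg-T0)/50).round(3), 'cmd delta if cmd=',T0)
hi=T0+[0,0,170];en=tg+[0,0,100]
for f in np.linspace(0,1,9):
    Rr=(Ro.from_rotvec(np.radians(rv)*f)*Ro.from_matrix(R0)).as_matrix();G=hi+(en-hi)*f
    r=least_squares(lambda x:np.concatenate([pos(x,kp)-G,300*(fk(x).as_matrix()-Rr).ravel()]),q);q=r.x
    print(round(f,2),G.round(),Rr[:,2].round(2),q.round(2),round(r.cost,2))
E
python3 plan2.py
```

```text
rv/6 [ -9.9    12.774 -10.859] 116.82358484081011
TCP seat [486.78007251 138.88066121  39.09045456] delta [-1.27   9.055  0.577] cmd delta if cmd= [ 550.27017082 -313.87158444   10.25200289]
0.0 [ 550. -314.  180.] [ 0.12  0.7  -0.71] [-0.89  0.57  1.41  0.57  1.71 -0.8 ] 0.0
0.12 [ 542. -257.  175.] [ 0.09  0.58 -0.81] [-0.8   0.42  1.58  0.49  1.56 -0.54] 0.0
0.25 [ 534. -201.  170.] [ 0.02  0.46 -0.89] [-0.69  0.3   1.69  0.38  1.46 -0.24] 0.0
0.38 [ 526. -144.  165.] [-0.07  0.35 -0.93] [-0.54  0.24  1.75  0.27  1.41  0.11] 0.0
0.5 [519. -87. 160.] [-0.19  0.25 -0.95] [-0.39  0.23  1.77  0.16  1.43  0.47] 0.0
0.62 [511. -31. 155.] [-0.32  0.16 -0.93] [-0.24  0.27  1.74  0.08  1.5   0.82] 0.0
0.75 [503.  26. 149.] [-0.45  0.1  -0.89] [-0.11  0.35  1.67  0.04  1.6   1.14] 0.0
0.88 [495.  82. 144.] [-0.59  0.06 -0.81] [-0.01  0.45  1.59  0.06  1.72  1.43] 0.0
1.0 [487. 139. 139.] [-0.71  0.05 -0.71] [0.07 0.57 1.5  0.11 1.85 1.71] 0.0
```

Call:
step_arm([
  {"linear": [0,0,0.4],"angular": [0,0,0],"hand": 0.2},
  {"linear": [0,0,1.4],"angular": [0,0,0],"hand": 0.2},
  {"linear": [0,0,2.4],"angular": [0,0,0],"hand": 0.2},
  {"linear": [0,0,3.4],"angular": [0,0,0],"hand": 0.2},
  {"linear": [-0.1,0.8,3.4],"angular": [-0.9,1.16,-0.99],"hand": 0.2},
  {"linear": [-0.2,1.6,3.35],"angular": [-1.8,2.32,-1.97],"hand": 0.2},
  {"linear": [-0.35,2.4,3.3],"angular": [-2.7,3.48,-2.96],"hand": 0.2},
  {"linear": [-0.45,3.2,3.2],"angular": [-3.6,4.64,-3.95],"hand": 0.2},
  {"linear": [-0.6,4.1,3.1],"angular": [-4.5,5.8,-4.94],"hand": 0.2},
  {"linear": [-0.7,4.9,3.0],"angular": [-5.4,6.97,-5.92],"hand": 0.2},
  {"linear": [-0.8,5.8,2.9],"angular": [-6.3,8.13,-6.91],"hand": 0.2},
  {"linear": [-0.9,6.6,2.8],"angular": [-7.2,9.29,-7.9],"hand": 0.2},
  {"linear": [-1.0,7.4,2.7],"angular": [-8.1,10.45,-8.89],"hand": 0.2},
  {"linear": [-1.15,8.2,2.6],"angular": [-9.0,11.6,-9.87],"hand": 0.2},
  {"linear": [-1.27,9.06,2.58],"angular": [-9.9,12.774,-10.859],"hand": 0.2},
  {"linear": [-1.27,9.06,2.58],"angular": [-9.9,12.774,-10.859],"hand": 0.2},
  {"linear": [-1.27,9.06,2.58],"angular": [-9.9,12.774,-10.859],"hand": 0.2},
  {"linear": [-1.27,9.06,2.58],"angular": [-9.9,12.774,-10.859],"hand": 0.2},
  {"linear": [-1.27,9.06,2.58],"angular": [-9.9,12.774,-10.859],"hand": 0.2},
])

```text
t: 9.62
ee_pos: [486.8, 138.7, 139.7]
tcp_rot: [[0.707, -0.077, -0.703], [-0.054, -0.997, 0.055], [-0.706, -0.001, -0.709]]
force: [0.7, 0.7, -1.1]
finger_gap: 39.9
```

Run:
```python
from h import *
g=grab('wrist');o=g['o'];print(o['t'],o['ee_pos'].round(1),o['force'].round(1),o['finger_gap'],np.round(o['joint_pos'],3).tolist())
print(np.array(o['tcp_rot']).round(3).tolist())
s=grab('scene');d=grab('side')
for n,x in (('w6',g),('s6',s),('d6',d)): np.save(n+'.npy',x,allow_pickle=True)
a=cv2.resize(s['img'][90:210,270:400],None,fx=3,fy=3);b=cv2.resize(d['img'][190:350,170:330],None,fx=2.25,fy=2.25)
cv2.imwrite('pics/sd6.png',np.hstack([a,b])[...,::-1]); save(g,'w6.png')
```

```text
9.625 [486.8 138.7 139.7] [ 0.7  0.7 -1.1] 39.86514094481384 [0.074, 0.575, 1.493, 0.111, 1.849, 1.708]
[[0.707, -0.077, -0.703], [-0.054, -0.997, 0.055], [-0.706, -0.001, -0.709]]
```

View pics/sd6.png

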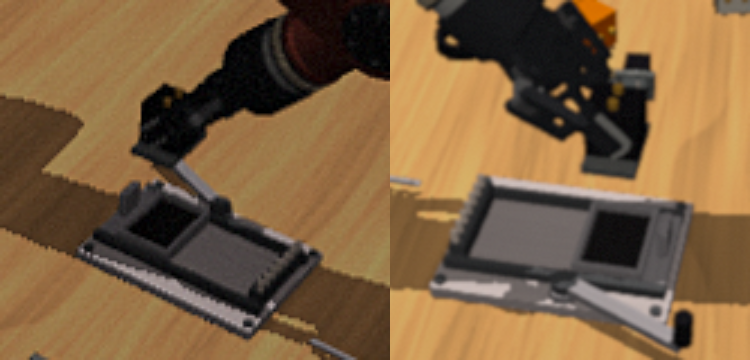

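View pics/w6.png

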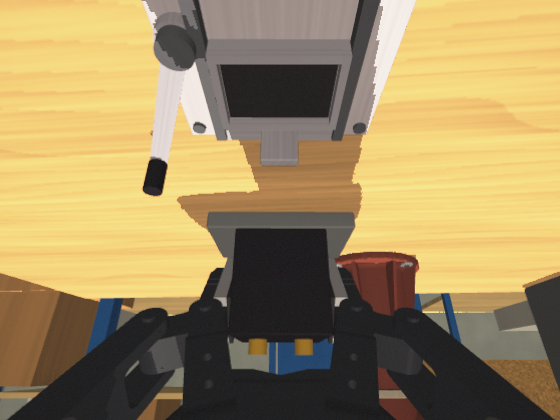

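```bash
cat > pk.py <<'E'
from h import *
def pocket(g,win):
    P=cloud(g);s=g['img'].astype(int).sum(2)
    mask=np.zeros(s.shape,np.uint8);x0,y0,x1,y1=win;mask[y0:y1,x0:x1]=(s<150)[y0:y1,x0:x1]
    n,l,st,c=cv2.connectedComponentsWithStats(mask);k=1+np.argmax(st[1:,4])
    m=(l==k);print('px',st[k],'z',np.nanmedian(P[m][:,2]))
    cn=max(cv2.findContours(m.astype(np.uint8),0,2)[0],key=cv2.contourArea)
    r=cv2.minAreaRect(onplane(g,cn.reshape(-1,2),22)[:,:2].astype(np.float32))
    q=P[m&(abs(P[...,2]-np.nanmedian(P[m][:,2]))<3)]
    print('plane22',r,'depth',cv2.minAreaRect(q[:,:2].astype(np.float32)));return m
if __name__=='__main__':
    g=np.load('w6.npy',allow_pickle=True).item()
    m=pocket(g,(200,50,360,130))
    P=cloud(g);reg=np.zeros(m.shape,bool);reg[120:175,250:310]=1
    q=P[reg&(P[...,2]>42)&(P[...,2]<60)];print('tab top',len(q),cv2.minAreaRect(q[:,:2].astype(np.float32)),np.median(q[:,2]))
    reg[:]=0;reg[35:140,190:360]=1
    q=P[reg&(P[...,2]>25.5)&(P[...,2]<33)];print('walls',len(q),cv2.minAreaRect(q[:,:2].astype(np.float32)),np.median(q[:,2]))
    # meter in hand: points in tool frame
    R=np.array(g['o']['tcp_rot']);T=g['o']['ee_pos']
    q=P[205:345,200:365].reshape(-1,3);q=(q-T)@R
    u=np.array([1,0,1])/2**.5;w=np.array([1,0,-1])/2**.5   # face dir, 'top' dir in tool
    a,b,h=q@u,q[:,1],q@w
    k=(a>-60)&(a<60)&(abs(b)<45);hm=np.median(h[k]);k&=abs(h-hm)<3
    print('meter: u',np.percentile(a[k],[.3,99.7]).round(1),'y',b[k&(a>10)].min().round(1),b[k&(a>10)].max().round(1),'top h',hm)
    g5=np.load('w5.npy',allow_pickle=True).item();R=np.array(g5['o']['tcp_rot']);T=g5['o']['ee_pos']
    q=(cloud(g5)[205:345,200:365].reshape(-1,3)-T)@R;a,b,h=q@u,q[:,1],q@w
    k=(a>-60)&(a<60)&(abs(b)<45);hm=np.median(h[k]);k&=abs(h-hm)<3
    print('w5 meter: u',np.percentile(a[k],[.3,99.7]).round(1),'y',b[k&(a>10)].min().round(1),b[k&(a>10)].max().round(1),'top h',hm)
E
python3 pk.py; cp pics/w6.png pics/tmp.png; python3 -c "
from h import *
g=np.load('w6.npy',allow_pickle=True).item();save(g,'w6c.png',(130,0,430,200),2.6)"
```

```text
px [ 220   65  118   52 5575] z 21.206923122439264
plane22 ((496.9819030761719, 138.0396728515625), (70.0830078125, 42.29399871826172), 85.62918853759766) depth ((496.13336181640625, 138.11500549316406), (70.63697052001953, 44.496299743652344), 85.85441589355469)
tab top 523 ((457.70281982421875, 141.0258331298828), (28.06166648864746, 9.298190116882324), 84.9801254272461) 48.14101033519458
walls 3627 ((496.3766174316406, 143.43727111816406), (95.59178924560547, 72.8403091430664), 81.69003295898438) 27.677048889308082
meter: u [-32.5  18.9] y -31.9 34.3 top h 33.00183973606073
w5 meter: u [-34.6  16.8] y -33.7 32.5 top h 32.31618400879607
```

View pics/w6c.png

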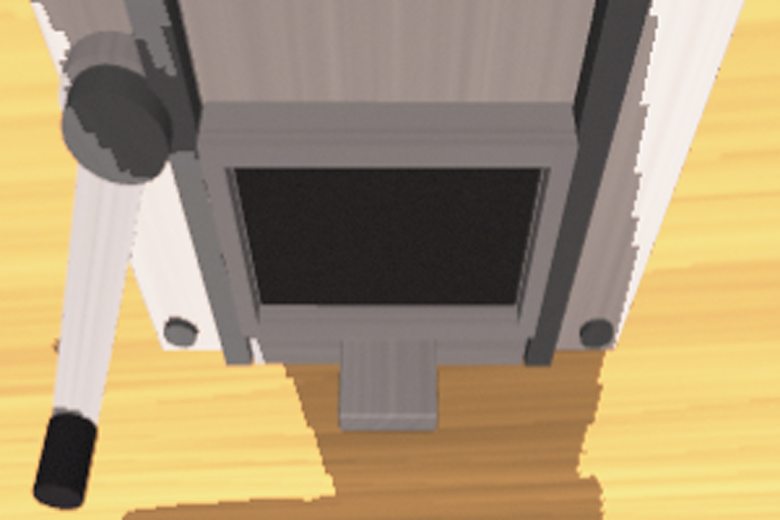

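Run:
```python
from h import *
for n in('w1','w2','w3','w5','w6'):
    g=np.load(n+'.npy',allow_pickle=True).item();T=np.eye(4);T[:3,:3]=g['o']['tcp_rot'];T[:3,3]=g['o']['ee_pos']
    print(n,(np.linalg.inv(T)@g['wc']).round(4)[:3].tolist(),g['k1'],g['K'][0,0])
a=np.load('w5.npy',allow_pickle=True).item();b=np.load('w6.npy',allow_pickle=True).item()
d=abs(a['img'].astype(int)-b['img']).sum(2)[225:340,235:330];print(d.mean())
for v,u in((220,220),(220,340),(240,280),(330,280),(300,250)): print(a['z'][v,u],b['z'][v,u])
for g in(a,b):
    s=g['img'].astype(int).sum(2); print(s[221,195:225].tolist(),s[221,340:370].tolist())
```

```text
w1 [[0.0006, -0.9482, -0.3178, 80.5838], [1.0, 0.0007, -0.0001, 0.6044], [0.0003, -0.3178, 0.9482, -141.5269]] 0.003993542523343731 308.85265332707553
w2 [[0.0006, -0.9482, -0.3178, 80.5834], [1.0, 0.0007, -0.0001, 0.6037], [0.0003, -0.3178, 0.9482, -141.5269]] 0.003993542523343731 308.85265332707553
w3 [[-0.0001, -0.9484, -0.3171, 80.0898], [1.0, 0.0002, -0.001, -0.573], [0.001, -0.3171, 0.9484, -142.5291]] 0.003993542523343731 308.85265332707553
w5 [[-0.0001, -0.9484, -0.3171, 80.0889], [1.0, 0.0002, -0.001, -0.5709], [0.001, -0.3171, 0.9484, -142.5302]] 0.003993542523343731 308.85265332707553
w6 [[0.0004, -0.9482, -0.3178, 81.8228], [1.0, 0.0003, 0.0005, 0.9137], [-0.0004, -0.3178, 0.9482, -141.3743]] 0.003993542523343731 308.85265332707553
38.80723112128146
137.91322 137.39511
137.00098 137.5731
133.88737 132.02888
116.64301 117.815384
121.58316 121.91413
[511, 511, 511, 516, 512, 505, 506, 504, 506, 504, 504, 483, 359, 371, 390, 389, 389, 388, 392, 385, 384, 388, 387, 387, 387, 386, 395, 391, 387, 390] [388, 389, 390, 386, 386, 389, 386, 386, 387, 387, 388, 385, 383, 366, 382, 491, 504, 511, 508, 500, 489, 485, 482, 472, 472, 476, 480, 480, 474, 471]
[380, 381, 375, 377, 377, 376, 381, 380, 380, 379, 376, 355, 265, 260, 268, 266, 267, 270, 269, 271, 268, 272, 273, 264, 272, 274, 270, 269, 268, 269] [271, 268, 269, 265, 266, 269, 268, 267, 264, 269, 270, 265, 266, 263, 385, 590, 594, 594, 596, 594, 594, 591, 592, 590, 593, 591, 589, 591, 591, 589]
```

Call:
step_arm([
  {"linear": [0.026,0.02,-0.7],"angular": [0,0,0],"hand": 0.2},
  {"linear": [0.026,0.02,-1.4],"angular": [0,0,0],"hand": 0.2},
  {"linear": [0.026,0.02,-1.4],"angular": [0,0,0],"hand": 0.2},
  {"linear": [0.026,0.02,-1.4],"angular": [0,0,0],"hand": 0.2},
])

```text
t: 10.28
ee_pos: [488.3, 140.6, 69.9]
tcp_rot: [[0.706, -0.076, -0.704], [-0.053, -0.997, 0.054], [-0.706, -0.001, -0.708]]
force: [0.3, 0.0, -1.4]
finger_gap: 39.5
```

Run:
```python
from h import *
g=grab('wrist');o=g['o'];print(o['t'],o['ee_pos'].round(1),o['force'].round(1),o['finger_gap'])
s=grab('scene');d=grab('side')
for n,x in (('w7',g),('s7',s),('d7',d)): np.save(n+'.npy',x,allow_pickle=True)
a=cv2.resize(s['img'][90:210,270:400],None,fx=3,fy=3);b=cv2.resize(d['img'][190:350,170:330],None,fx=2.25,fy=2.25)
cv2.imwrite('pics/sd7.png',np.hstack([a,b])[...,::-1]); save(g,'w7.png',(130,60,430,260),2.6)
```

```text
10.275 [488.3 140.6  69.9] [ 0.3  0.  -1.4] 39.50102287665512
```

View pics/sd7.png

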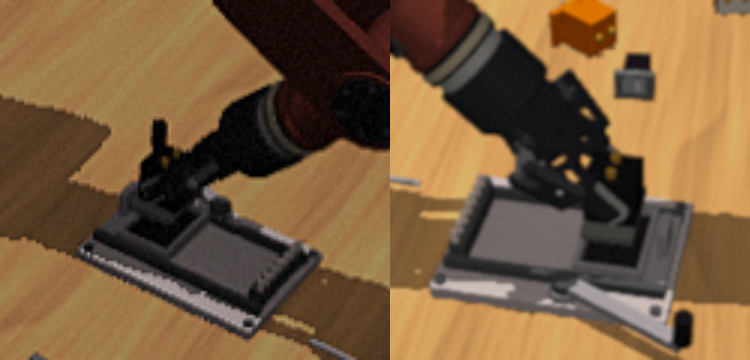

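View pics/w7.png

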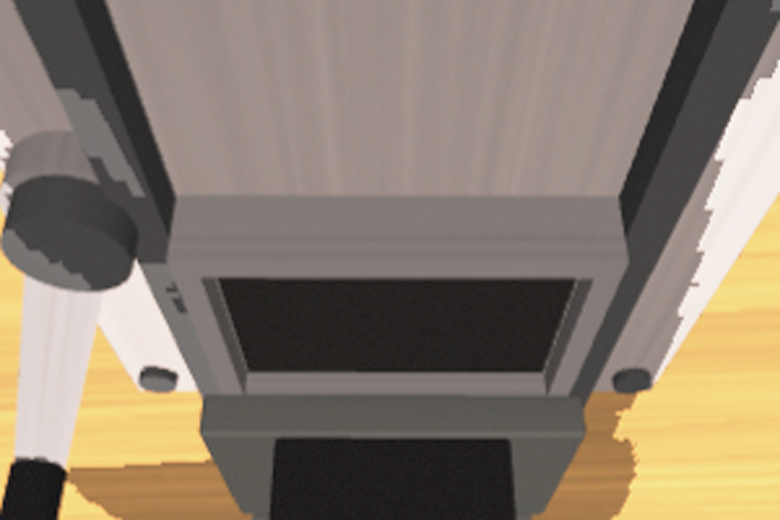

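Run:
```python
from h import *
from pk import pocket
g=np.load('w7.npy',allow_pickle=True).item();P=cloud(g)
pocket(g,(200,150,360,206))
p=np.radians(-4.3);ex=np.array([np.cos(p),np.sin(p),0]);ey=np.array([-ex[1],ex[0],0])
C0=np.array([499.,138.1,22]);
def px(u,v): # crop px->img
    return int(round(u/2.6+130)),int(round(v/2.6+60))
for n,u,v in(('home wall top',398,262),('home wall top L',230,262),('floor',398,320),('rear wall in/top',398,385),('side L top',190,300),('side R top',605,300),('plate side',393,410),('plate side',300,425),('plate side',500,425),('plate back L',235,460),('body top',393,480)):
    a,b=px(u,v);w=P[b,a];print(n,(a,b),w.round(1),'rel',round((w-C0)@ex,1),round((w-C0)@ey,1),round(w[2]-22,1))
# columns profile along u center
a=int(397/2.6+130)
for b in range(130,226,2):
    w=P[b,a];print(b,round((w-C0)@ex,1),round(w[2]-22,1),end=' | ')
```

```text
px [ 214  167  137   36 4364] z 21.692619455874862
plane22 ((495.3952331542969, 138.09469604492188), (69.73880767822266, 38.09207534790039), 85.57241821289062) depth ((494.64056396484375, 138.1707763671875), (70.1982192993164, 40.13651657104492), 85.323486328125)
home wall top (283, 161) [527.6 135.4  27.7] rel 28.7 -0.6 5.7
home wall top L (218, 161) [530.3 165.3  28. ] rel 29.2 29.5 6.0
floor (283, 183) [499.2 137.3  22.2] rel 0.3 -0.8 0.2
rear wall in/top (283, 208) [473.5 139.   24.7] rel -25.5 -1.0 2.7
side L top (203, 175) [519.  175.8  27.9] rel 17.1 39.1 5.9
side R top (363, 175) [514.5  96.8  28.8] rel 18.5 -40.0 6.8
plate side (281, 218) [521.1 136.8  53.8] rel 22.1 0.3 31.8
plate side (245, 223) [522.6 152.6  56.4] rel 22.4 16.2 34.4
plate side (322, 223) [519.  118.7  55.9] rel 21.4 -17.9 33.9
plate back L (220, 237) [511.5 166.4  58.3] rel 10.4 29.2 36.3
body top (281, 245) [521.9 136.7  66.9] rel 23.0 0.3 44.9
130 31.3 -10.5 | 132 28.8 -11.4 | 134 27.9 -11.0 | 136 30.6 -7.5 | 138 29.7 -7.0 | 140 29.6 -5.9 | 142 29.9 -4.4 | 144 29.6 -3.4 | 146 30.3 -1.8 | 148 30.2 -0.7 | 150 30.2 0.5 | 152 29.7 1.3 | 154 29.0 1.9 | 156 28.4 2.6 | 158 28.9 4.1 | 160 30.0 6.1 | 162 29.4 6.7 | 164 27.7 6.7 | 166 25.2 6.1 | 168 14.9 0.2 | 170 12.0 -0.5 | 172 10.0 -0.6 | 174 8.2 -0.6 | 176 5.8 -0.8 | 178 4.3 -0.5 | 180 3.1 -0.0 | 182 0.6 -0.2 | 184 -1.4 -0.2 | 186 -3.1 0.1 | 188 -6.5 -0.6 | 190 -7.3 0.3 | 192 -11.3 -0.7 | 194 -13.6 -0.6 | 196 -15.6 -0.4 | 198 -17.9 -0.3 | 200 -20.2 -0.2 | 202 -23.1 -0.3 | 204 -25.6 -0.2 | 206 -25.3 1.4 | 208 -26.3 2.3 | 210 -25.5 4.1 | 212 -24.9 5.8 | 214 22.4 30.0 | 216 23.2 31.4 | 218 21.9 31.7 | 220 22.1 32.8 | 222 21.3 33.4 | 224 21.7 34.6 |
```

Call:
step_arm([
  {"linear": [0,-0.022,-0.2],"angular": [0,0,0],"hand": 0.2},
  {"linear": [0,-0.022,-0.36],"angular": [0,0,0],"hand": 0.2},
  {"linear": [0,-0.022,-0.46],"angular": [0,0,0],"hand": 0.2},
  {"linear": [0,-0.022,-0.54],"angular": [0,0,0],"hand": 0.2},
  {"linear": [0,-0.022,-0.54],"angular": [0,0,0],"hand": 0.2},
  {"linear": [0,-0.022,-0.54],"angular": [0,0,0],"hand": 0.2},
])

```text
t: 11.18
ee_pos: [487.9, 139.5, 41.9]
tcp_rot: [[0.706, -0.076, -0.705], [-0.053, -0.997, 0.054], [-0.707, -0.0, -0.708]]
force: [0.5, -0.3, -1.1]
finger_gap: 39.3
```

Run:
```python
from h import *
g=grab('wrist');o=g['o'];print(o['t'],o['ee_pos'].round(1),o['force'].round(1),o['torque'].round(2),o['finger_gap'])
s=grab('scene');d=grab('side')
for n,x in (('w8',g),('s8',s),('d8',d)): np.save(n+'.npy',x,allow_pickle=True)
a=cv2.resize(s['img'][120:200,290:390],None,fx=4,fy=4);b=cv2.resize(d['img'][230:330,220:320],None,fx=3.2,fy=3.2)
cv2.imwrite('pics/sd8.png',np.hstack([a,b])[...,::-1]); save(g,'w8.png',(130,60,430,260),2.6)
```

```text
11.175 [487.9 139.5  41.9] [ 0.5 -0.3 -1.1] [-0.04 -0.49 -0.02] 39.30330587675879
```

View pics/sd8.png

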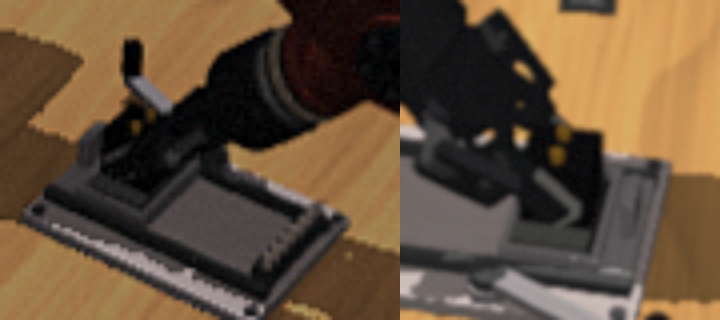

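View pics/w8.png

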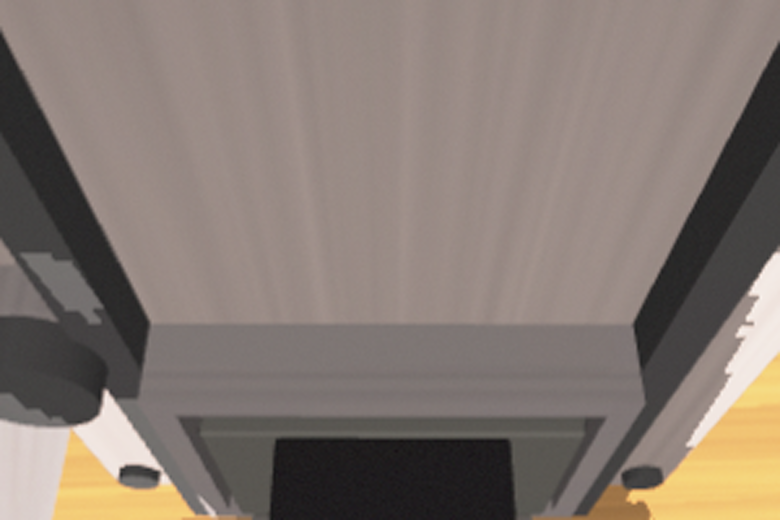

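The plate has entered between the walls, (203 to 583) inside (180 to 603), without contact. I'll lower the last few mm.

Call:
step_arm([
  {"linear": [0,0,-0.03],"angular": [0,0,0],"hand": 0.2},
  {"linear": [0,0,-0.05],"angular": [0,0,0],"hand": 0.2},
  {"linear": [0,0,-0.05],"angular": [0,0,0],"hand": 0.2},
])

```text
t: 11.7
ee_pos: [488.0, 139.5, 40.7]
tcp_rot: [[0.705, -0.076, -0.705], [-0.053, -0.997, 0.054], [-0.707, -0.001, -0.707]]
force: [0.4, -0.5, 5.4]
finger_gap: 39.3
```

Call:
step_arm([
  {"linear": [0,0,0],"angular": [0,0,0],"hand": 0.55},
  {"linear": [0,0,0],"angular": [0,0,0],"hand": 0.75},
  {"linear": [0,0,0],"angular": [0,0,0],"hand": 0.75},
  {"linear": [0,0,0],"angular": [0,0,0],"hand": 0.75},
  {"linear": [0,0,0],"angular": [0,0,0],"hand": 0.75},
])

```text
t: 12.32
ee_pos: [487.8, 139.5, 39.2]
tcp_rot: [[0.705, -0.076, -0.705], [-0.053, -0.997, 0.054], [-0.707, -0.0, -0.707]]
force: [0.6, -0.1, -0.7]
finger_gap: 64.5
```

Run:
```python
from h import *
g=grab('wrist');o=g['o'];print(o['t'],o['ee_pos'].round(1),o['force'].round(1),o['torque'].round(2),o['finger_gap'])
save(g,'w9.png')
```

```text
12.325 [487.8 139.5  39.2] [ 0.6 -0.1 -0.7] [-0.05 -0.36 -0.01] 64.46017706701652
```

View pics/w9.png

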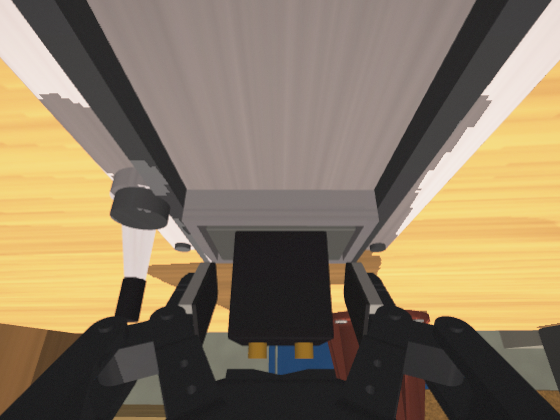

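The jaws are free on both sides. Retreating along the tool axis.

Call:
step_arm([
  {"linear": [0.25,-0.02,0.25],"angular": [0,0,0],"hand": 0.75},
  {"linear": [0.8,-0.06,0.8],"angular": [0,0,0],"hand": 0.75},
  {"linear": [1.5,-0.11,1.5],"angular": [0,0,0],"hand": 0.75},
  {"linear": [2.1,-0.16,2.2],"angular": [0,0,0],"hand": 0.75},
  {"linear": [2.1,-0.16,2.6],"angular": [0,0,0],"hand": 0.75},
  {"linear": [2.1,-0.16,2.6],"angular": [0,0,0],"hand": 0.75},
])

```text
t: 13.12
ee_pos: [593.7, 131.6, 171.4]
tcp_rot: [[0.708, -0.076, -0.702], [-0.053, -0.997, 0.054], [-0.704, -0.001, -0.71]]
force: [-0.4, 0.2, -0.2]
finger_gap: 63.9
```

Run:
```python
from h import *
g=grab('wrist');o=g['o'];print(o['t'],o['ee_pos'].round(1),o['force'].round(1),np.array(o['tcp_rot']).round(3).tolist())
s=grab('scene');d=grab('side')
for n,x in (('w10',g),('s10',s),('d10',d)): np.save(n+'.npy',x,allow_pickle=True)
a=cv2.resize(s['img'][120:200,290:390],None,fx=4,fy=4);b=cv2.resize(d['img'][230:330,220:320],None,fx=3.2,fy=3.2)
cv2.imwrite('pics/sd10.png',np.hstack([a,b])[...,::-1]); save(g,'w10.png')
```

```text
13.125 [593.7 131.6 171.4] [-0.4  0.2 -0.2] [[0.708, -0.076, -0.702], [-0.053, -0.997, 0.054], [-0.704, -0.001, -0.71]]
```

View pics/sd10.png

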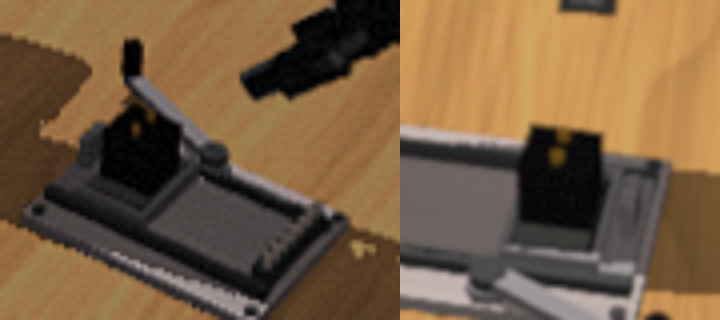

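View pics/w10.png

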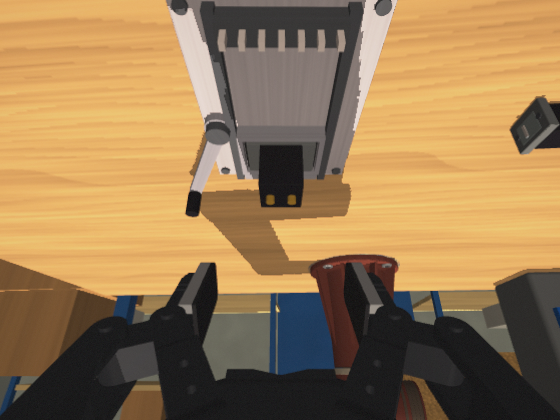

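Run:
```python
from h import *;from kin import *
o=robot.get_obs();p=np.radians(-4.3);P=np.array([np.cos(p),np.sin(p),0]);Z=np.array([0,0,1.])
R=np.c_[P,np.cross(-Z,P),-Z]
print(np.linalg.det(R),((Ro.from_matrix(R)*Ro.from_matrix(np.array(o['tcp_rot'])).inv()).as_rotvec(degrees=True)/6).round(3))
print((np.array([427,143.2,220])-o['ee_pos'])/50)
g=np.load('w10.npy',allow_pickle=True).item();W=cloud(g)
C0=np.array([498.75,138.1,22]);ey=np.cross(Z,P);q=W[135:212,250:312].reshape(-1,3)-C0
x,y,z=q@P,q@ey,q[:,2]
t=z>47;print('top z',np.median(z[t]),'x',np.percentile(x[t],[1,99]),'y',np.percentile(y[t],[1,99]),t.sum())
print(cv2.minAreaRect(q[t&(abs(z-52)<3)][:,:2].astype(np.float32)))
```

```text
1.0 [-5.650e-01 -7.507e+00  6.000e-03]
[-3.28162979  0.23157831  1.04525777]
top z 51.45784014235211 x [-20.31676602  23.21795246] y [-20.13550437  18.72381717] 1166
((1.1531848907470703, -0.8061561584472656), (39.87078857421875, 44.6472282409668), 86.08904266357422)
```

The meter's back is 51.5 mm above the pocket floor, centred to about 1 mm and square. It is seated, so next I go behind the tab with the fingers shut.

Call:
step_arm([
  {"linear": [-0.6,0.04,0.5],"angular": [-0.1,-1.4,0],"hand": 0.5},
  {"linear": [-1.6,0.1,1.0],"angular": [-0.3,-3.2,0],"hand": 0},
  {"linear": [-2.6,0.2,1.05],"angular": [-0.4,-5.0,0],"hand": 0},
  {"linear": [-3.34,0.23,1.05],"angular": [-0.565,-7.507,0],"hand": 0},
  {"linear": [-3.34,0.23,1.05],"angular": [-0.565,-7.507,0],"hand": 0},
  {"linear": [-3.34,0.23,1.05],"angular": [-0.565,-7.507,0],"hand": 0},
  {"linear": [-3.34,0.23,1.05],"angular": [-0.565,-7.507,0],"hand": 0},
  {"linear": [-3.34,0.23,1.05],"angular": [-0.565,-7.507,0],"hand": 0},
])

```text
t: 14.28
ee_pos: [427.0, 142.9, 221.6]
tcp_rot: [[0.997, -0.076, 0.002], [-0.076, -0.997, 0.0], [0.002, -0.001, -1.0]]
force: [0.7, 0.5, 0.3]
finger_gap: 0.2
```

Run:
```python
from h import *
g=grab('wrist');o=g['o'];print(o['t'],o['ee_pos'].round(1),o['force'].round(1),o['finger_gap'],np.array(o['tcp_rot']).round(3).tolist(),o['joint_pos'].round(2))
save(g,'w11.png');np.save('w11.npy',g,allow_pickle=True)
P=cloud(g)
q=P[90:300,180:330].reshape(-1,3)
k=(abs(q[:,0]-457)<14)&(abs(q[:,1]-141)<22)&(q[:,2]>43)&(q[:,2]<58);print('tab',cv2.minAreaRect(q[k][:,:2].astype(np.float32)))
```

```text
14.275 [427.  142.9 221.6] [0.7 0.5 0.3] 0.23639901335379804 [[0.997, -0.076, 0.002], [-0.076, -0.997, 0.0], [0.002, -0.001, -1.0]] [ 0.17 -0.16  2.02  0.    1.28  1.81]
tab ((456.18408203125, 141.14926147460938), (26.820798873901367, 8.049616813659668), 85.72195434570312)
```

View pics/w11.png

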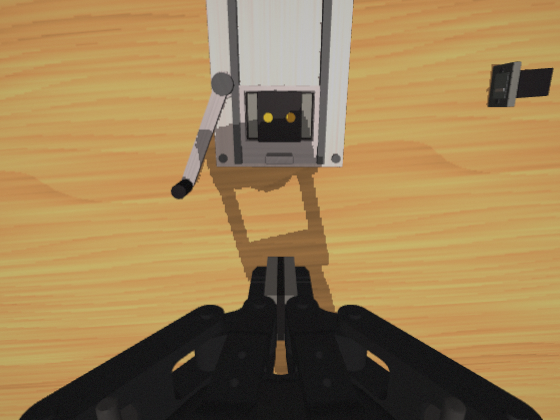

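Call:
step_arm([
  {"linear": [0,0,-1.2],"angular": [0,0,0],"hand": 0},
  {"linear": [0,0,-2.4],"angular": [0,0,0],"hand": 0},
  {"linear": [0,0,-3.4],"angular": [0,0,0],"hand": 0},
  {"linear": [0,0,-3.78],"angular": [0,0,0],"hand": 0},
  {"linear": [0,0,-3.78],"angular": [0,0,0],"hand": 0},
  {"linear": [0.1,-0.01,-3.78],"angular": [0,0,0],"hand": 0},
  {"linear": [0.2,-0.015,-3.78],"angular": [0,0,0],"hand": 0},
  {"linear": [0.3,-0.022,-3.78],"angular": [0,0,0],"hand": 0},
  {"linear": [0.4,-0.03,-3.78],"angular": [0,0,0],"hand": 0},
  {"linear": [0.5,-0.038,-3.78],"angular": [0,0,0],"hand": 0},
])

```text
t: 15.58
ee_pos: [450.6, 141.1, 32.9]
tcp_rot: [[0.997, -0.075, 0.002], [-0.075, -0.997, 0.001], [0.002, -0.001, -1.0]]
force: [-1.6, 1.0, 2.1]
finger_gap: 0.1
```

Run:
```python
from h import *
g=grab('wrist');s=grab('side');save(g,'w12.png');save(s,'d12.png',(170,180,340,350),3.3)
```

View pics/d12.png

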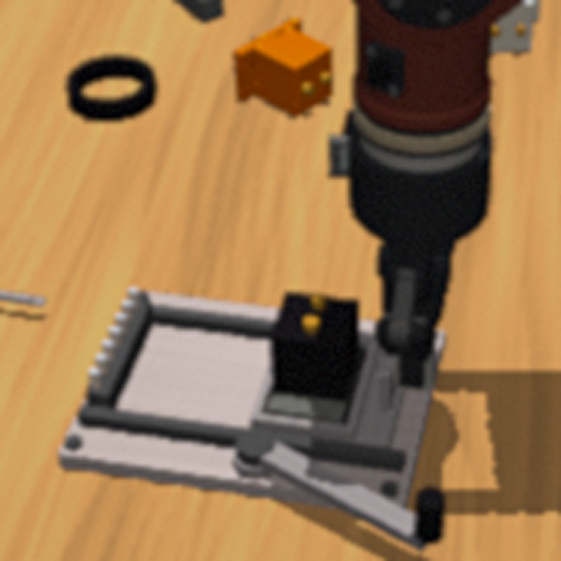

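Call:
step_arm([
  {"linear": [0.1,-0.008,0],"angular": [0,0,0],"hand": 0},
  {"linear": [0.2,-0.015,0],"angular": [0,0,0],"hand": 0},
  {"linear": [0.3,-0.023,0],"angular": [0,0,0],"hand": 0},
  {"linear": [0.4,-0.03,0],"angular": [0,0,0],"hand": 0},
  {"linear": [0.5,-0.038,0],"angular": [0,0,0],"hand": 0},
  {"linear": [0.6,-0.045,0],"angular": [0,0,0],"hand": 0},
  {"linear": [0.7,-0.053,0],"angular": [0,0,0],"hand": 0},
  {"linear": [0.8,-0.06,0],"angular": [0,0,0],"hand": 0},
  {"linear": [0.9,-0.068,0],"angular": [0,0,0],"hand": 0},
  {"linear": [1.0,-0.075,0],"angular": [0,0,0],"hand": 0},
  {"linear": [1.1,-0.083,0],"angular": [0,0,0],"hand": 0},
  {"linear": [1.2,-0.09,0],"angular": [0,0,0],"hand": 0},
  {"linear": [1.3,-0.098,0],"angular": [0,0,0],"hand": 0},
  {"linear": [1.4,-0.105,0],"angular": [0,0,0],"hand": 0},
  {"linear": [1.4,-0.105,0],"angular": [0,0,0],"hand": 0},
])

```text
t: 17.55
ee_pos: [522.2, 136.1, 33.3]
tcp_rot: [[0.997, -0.076, 0.006], [-0.076, -0.997, 0.001], [0.006, -0.002, -1.0]]
force: [-0.6, -0.2, 0.0]
finger_gap: 0.2
```

Run:
```python
from h import *
s=grab('side');save(s,'d13.png',(170,180,340,350),3.3)
```

```text
(no output)
```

View pics/d13.png

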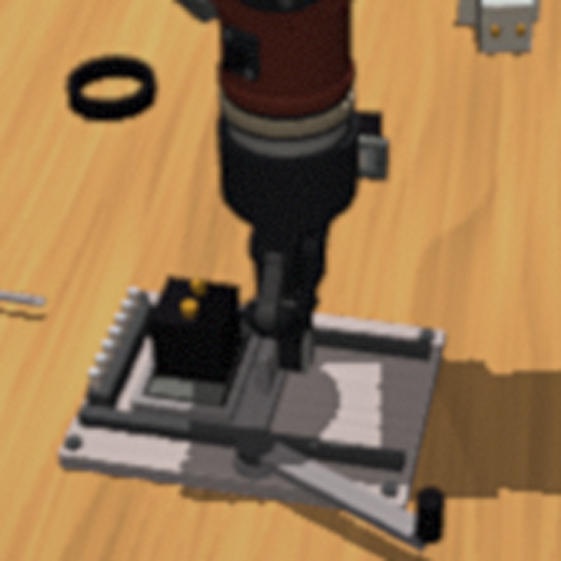

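Carriage is following and the meter is upright. About 15 to 20 mm remain, so I continue slowly to the stop.

Call:
step_arm([
  {"linear": [0.06,-0.005,0],"angular": [0,0,0],"hand": 0},
  {"linear": [0.12,-0.01,0],"angular": [0,0,0],"hand": 0},
  {"linear": [0.18,-0.014,0],"angular": [0,0,0],"hand": 0},
  {"linear": [0.24,-0.018,0],"angular": [0,0,0],"hand": 0},
  {"linear": [0.24,-0.018,0],"angular": [0,0,0],"hand": 0},
])

```text
t: 18.23
ee_pos: [531.5, 135.1, 32.6]
tcp_rot: [[0.997, -0.075, -0.0], [-0.075, -0.997, 0.001], [-0.0, -0.001, -1.0]]
force: [-5.5, 0.8, 4.6]
finger_gap: 0.6
```

Call:
step_arm([
  {"linear": [0.04,-0.003,0],"angular": [0,0,0],"hand": 0},
  {"linear": [0.08,-0.006,0],"angular": [0,0,0],"hand": 0},
  {"linear": [0.08,-0.006,0],"angular": [0,0,0],"hand": 0},
])

```text
t: 18.6
ee_pos: [531.5, 134.9, 31.9]
tcp_rot: [[0.997, -0.075, -0.009], [-0.075, -0.997, 0.0], [-0.009, 0.0, -1.0]]
force: [-12.1, 0.7, 11.1]
finger_gap: 0.4
```

Call:
step_arm([
  {"linear": [-0.3,0.022,0],"angular": [0,0,0],"hand": 0},
  {"linear": [-0.7,0.05,0],"angular": [0,0,0],"hand": 0},
  {"linear": [-0.8,0.06,1.0],"angular": [0,0,0],"hand": 0},
  {"linear": [-1.2,0.09,2.2],"angular": [0,0,0],"hand": 0},
  {"linear": [-2.0,0.14,3.4],"angular": [0,0,0],"hand": 0},
  {"linear": [-2.0,0.14,3.8],"angular": [0,0,0],"hand": 0},
  {"linear": [-2.0,0.14,3.8],"angular": [0,0,0],"hand": 0},
  {"linear": [-2.0,0.14,3.8],"angular": [0,0,0],"hand": 0},
])

```text
t: 19.6
ee_pos: [436.7, 141.4, 221.8]
tcp_rot: [[0.997, -0.076, 0.003], [-0.076, -0.997, 0.0], [0.003, -0.0, -1.0]]
force: [-0.7, 0.4, 0.2]
finger_gap: 0.3
```

Run:
```python
from h import *
g=grab('wrist');o=g['o'];print(o['t'],o['ee_pos'].round(1),o['force'].round(1),np.array(o['tcp_rot']).round(3).tolist())
save(g,'w14.png');np.save('w14.npy',g,allow_pickle=True)
p=np.radians(-4.3);P=np.array([np.cos(p),np.sin(p),0]);ey=np.array([-P[1],P[0],0])
C0=np.array([498.75,138.1,22]);q=cloud(g)[:200,150:420].reshape(-1,3)-C0;x,y,z=q@P,q@ey,q[:,2]
t=(abs(z-52)<3)&(abs(y)<40);print('meter top',cv2.minAreaRect(np.c_[x,y][t].astype(np.float32)),np.median(z[t]))
t=(abs(z-28)<4)&(abs(y)<20)&(x<65)&(x>30);print('tab',cv2.minAreaRect(np.c_[x,y][t].astype(np.float32)),t.sum())
t=(abs(z-7)<1.5)&(abs(y)<38)&(x>50);print('wall top x',np.percentile(x[t],[1,50,99]))
t=(z>28)&(x<0)&(y>60);k=q[t]+C0;print('knob',t.sum(),k.mean(0),cv2.minEnclosingCircle(k[:,:2].astype(np.float32)))
```

```text
19.6 [436.7 141.4 221.8] [-0.7  0.4  0.2] [[0.997, -0.076, 0.003], [-0.076, -0.997, 0.0], [0.003, -0.0, -1.0]]
meter top ((84.23886108398438, -0.7825241088867188), (39.83814239501953, 33.62262725830078), 89.9071044921875) 50.78121592078435
tab ((47.20446014404297, -0.5216493606567383), (27.381025314331055, 7.16957426071167), 89.76859283447266) 264
wall top x [ 59.1180334   84.29503907 110.89313424]
knob 76 [436.83679911 245.69974838  54.50720437] ((434.64837646484375, 246.41497802734375), 7.109365463256836)
```

View pics/w14.png

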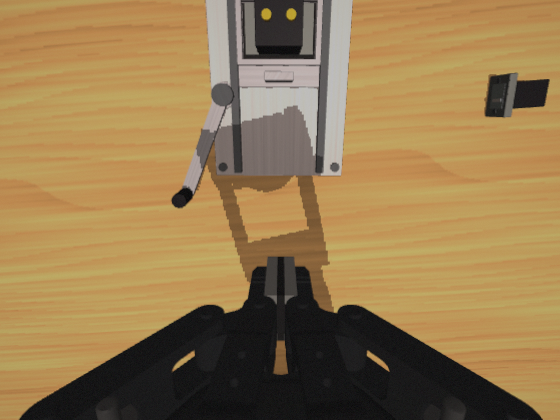

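```bash
cat > lev.py <<'E'
from h import *;from kin import *
from scipy.optimize import least_squares
kp=np.load('kp.npy')
for n,uv in(('w2',(253.5,123)),('w14',(222,94.5))):
    g=np.load(n+'.npy',allow_pickle=True).item();P=cloud(g);u,v=int(uv[0]),int(uv[1])
    m=P[v-4:v+5,u-4:u+5].reshape(-1,3);z=np.median(m[:,2]);print(n,z,onplane(g,uv,z)[0].round(1))
o=robot.get_obs();q=o['joint_pos'];R0=np.array(o['tcp_rot']);T0=o['ee_pos']
pv=np.array([535.2,192.5]);ph0=np.radians(152)
def wp(ph,d,z,yaw=None):
    ph=np.radians(ph);t=np.array([-np.sin(ph),np.cos(ph)]);c=pv+115*np.array([np.cos(ph),np.sin(ph)])-d*t
    y=np.arctan2(-t[1],-t[0]) # tool x = -t
    R=np.c_[[np.cos(y),np.sin(y),0],[np.sin(y),-np.cos(y),0],[0,0,-1]]
    return np.r_[c,z],R,np.degrees(y)
for ph,d,z in[(152,36,120),(152,36,38),(152,20,38)]+[(a,18,38) for a in range(160,270,12)]+[(266,18,38),(270,18,38)]:
    G,R,y=wp(ph,d,z)
    r=least_squares(lambda x:np.concatenate([pos(x,kp)-G,300*(fk(x).as_matrix()-R).ravel()]),q);q=r.x
    dy=(y+4.4+180)%360-180
    if dy<0: dy=dy
    print(ph,d,G.round(1),'lin',((G-T0)/50).round(3),'yaw/6',round(dy/6,2),q.round(2),round(r.cost,1))
E
python3 lev.py
```

```text
w2 27.62969562513939 [535.3 192.   27.6]
w14 27.659919959565798 [533.8 192.8  27.7]
152 36 [450.6 278.3 120. ] lin [ 0.287  2.738 -2.022] yaw/6 11.07 [ 0.42  0.1   1.96 -0.    1.08  0.91] 0.0
152 36 [450.6 278.3  38. ] lin [ 0.287  2.738 -3.662] yaw/6 11.07 [0.42 0.21 2.   0.   0.92 0.91] 0.0
152 20 [443.1 264.1  38. ] lin [ 0.137  2.456 -3.662] yaw/6 11.07 [ 0.4   0.18  2.04 -0.    0.92  0.89] 0.0
160 18 [433.3 248.7  38. ] lin [-0.059  2.148 -3.662] yaw/6 12.4 [ 0.38  0.15  2.08 -0.    0.91  0.73] 0.0
172 18 [423.8 226.3  38. ] lin [-0.248  1.699 -3.662] yaw/6 14.4 [ 0.34  0.11  2.13 -0.    0.91  0.48] 0.0
184 18 [419.2 202.4  38. ] lin [-0.34   1.222 -3.662] yaw/6 16.4 [0.3  0.07 2.16 0.   0.91 0.23] 0.0
196 18 [419.7 178.1  38. ] lin [-0.331  0.735 -3.662] yaw/6 18.4 [ 0.25  0.05  2.19 -0.    0.9  -0.03] 0.0
208 18 [425.2 154.4  38. ] lin [-0.22   0.261 -3.662] yaw/6 20.4 [ 0.19  0.04  2.19  0.    0.9  -0.3 ] 0.0
220 18 [435.5 132.4  38. ] lin [-0.014 -0.18  -3.662] yaw/6 22.4 [ 0.14  0.05  2.19 -0.    0.9  -0.56] 0.0
232 18 [450.2 113.   38. ] lin [ 0.28  -0.568 -3.662] yaw/6 24.4 [ 0.09  0.07  2.17  0.    0.91 -0.81] 0.0
244 18 [468.6  97.   38. ] lin [ 0.648 -0.887 -3.662] yaw/6 26.4 [ 0.06  0.1   2.13  0.    0.91 -1.06] 0.0
256 18 [489.9  85.3  38. ] lin [ 1.074 -1.122 -3.662] yaw/6 28.4 [ 0.03  0.14  2.08 -0.    0.91 -1.3 ] 0.0
268 18 [513.2  78.2  38. ] lin [ 1.54  -1.263 -3.662] yaw/6 -29.6 [ 0.02  0.19  2.03 -0.    0.92 -1.52] 0.0
266 18 [509.2  79.   38. ] lin [ 1.46  -1.246 -3.662] yaw/6 -29.93 [ 0.02  0.18  2.04 -0.    0.92 -1.48] 0.0
270 18 [517.2  77.5  38. ] lin [ 1.62  -1.277 -3.662] yaw/6 -29.27 [ 0.01  0.2   2.02  0.    0.92 -1.56] 0.0
```

Call:
step_arm([
  {"linear": [0.1,0.8,0],"angular": [0,0,2],"hand": 0},
  {"linear": [0.2,1.8,-0.5],"angular": [0,0,4],"hand": 0},
  {"linear": [0.29,2.74,-1.2],"angular": [0,0,6],"hand": 0},
  {"linear": [0.29,2.74,-2.0],"angular": [0,0,8],"hand": 0},
  {"linear": [0.29,2.74,-2.0],"angular": [0,0,9.6],"hand": 0},
  {"linear": [0.29,2.74,-2.0],"angular": [0,0,11.07],"hand": 0},
  {"linear": [0.29,2.74,-2.0],"angular": [0,0,11.07],"hand": 0},
  {"linear": [0.29,2.74,-3.0],"angular": [0,0,11.07],"hand": 0},
  {"linear": [0.29,2.74,-3.66],"angular": [0,0,11.07],"hand": 0},
  {"linear": [0.29,2.74,-3.66],"angular": [0,0,11.07],"hand": 0},
  {"linear": [0.29,2.74,-3.66],"angular": [0,0,11.07],"hand": 0},
])

```text
t: 21.02
ee_pos: [452.0, 278.9, 40.4]
tcp_rot: [[0.469, 0.883, 0.002], [0.883, -0.469, 0.004], [0.004, -0.0, -1.0]]
force: [1.4, -0.1, 0.5]
finger_gap: -0.3
```

Run:
```python
from h import *
s=grab('side');save(s,'d15.png',(170,180,360,370),3)
g=grab('wrist');save(g,'w15.png')
```

```text
(no output)
```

View pics/d15.png

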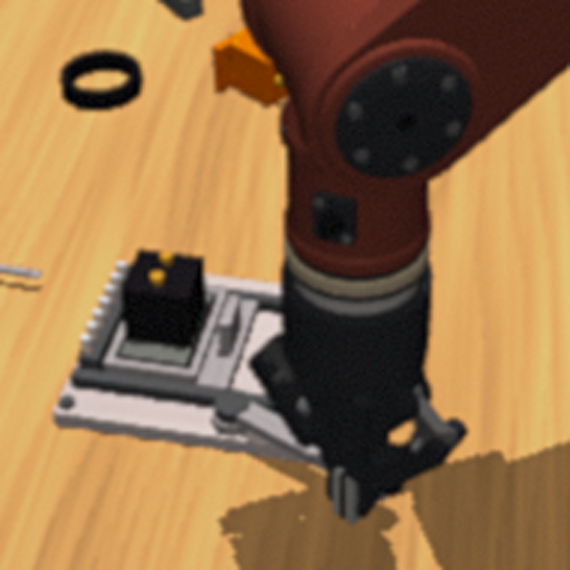

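View pics/w15.png

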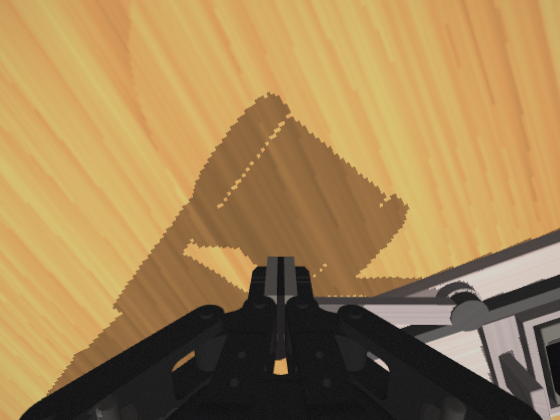

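Call:
step_arm([
  {"linear": [-0.08,-0.14,0],"angular": [0,0,0],"hand": 0},
  {"linear": [-0.15,-0.28,0],"angular": [0,0,0],"hand": 0},
  {"linear": [-0.25,-0.43,0],"angular": [0,0,0.6],"hand": 0},
  {"linear": [-0.35,-0.59,0],"angular": [0,0,1.33],"hand": 0},
  {"linear": [-0.45,-0.81,0],"angular": [0,0,2.33],"hand": 0},
  {"linear": [-0.54,-1.04,0],"angular": [0,0,3.33],"hand": 0},
  {"linear": [-0.59,-1.28,0],"angular": [0,0,4.33],"hand": 0},
  {"linear": [-0.63,-1.52,0],"angular": [0,0,5.33],"hand": 0},
  {"linear": [-0.63,-1.52,0],"angular": [0,0,5.33],"hand": 0},
])

```text
t: 22.25
ee_pos: [419.3, 201.9, 40.0]
tcp_rot: [[-0.068, 0.998, -0.001], [0.998, 0.069, 0.003], [0.003, -0.001, -1.0]]
force: [-0.3, 0.7, 0.4]
finger_gap: 0.1
```

Run:
```python
from h import *
s=grab('side');save(s,'d16.png',(170,180,360,370),3)
g=grab('scene');save(g,'s16.png',(270,100,400,210),4)
```

```text
(no output)
```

View pics/d16.png

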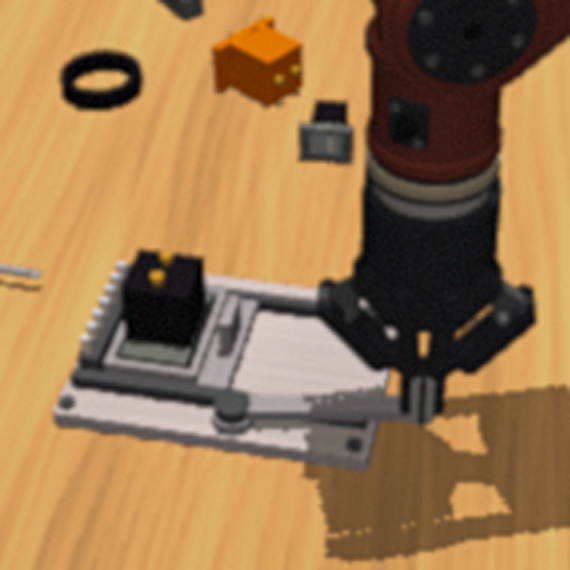

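View pics/s16.png

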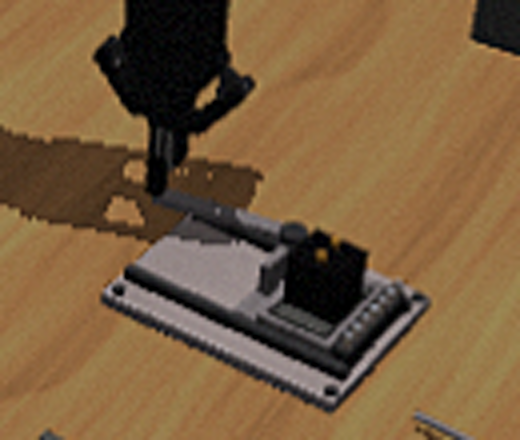

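Call:
step_arm([
  {"linear": [-0.005,-0.245,0],"angular": [0,0,1],"hand": 0},
  {"linear": [0.01,-0.487,0],"angular": [0,0,2],"hand": 0},
  {"linear": [0.055,-0.73,0],"angular": [0,0,3],"hand": 0},
  {"linear": [0.12,-0.96,0],"angular": [0,0,4],"hand": 0},
  {"linear": [0.215,-1.19,0],"angular": [0,0,5],"hand": 0},
  {"linear": [0.326,-1.4,0],"angular": [0,0,6],"hand": 0},
  {"linear": [0.465,-1.605,0],"angular": [0,0,7],"hand": 0},
  {"linear": [0.62,-1.79,0],"angular": [0,0,8],"hand": 0},
  {"linear": [0.795,-1.96,0],"angular": [0,0,9],"hand": 0},
  {"linear": [0.99,-2.11,0],"angular": [0,0,10],"hand": 0},
  {"linear": [1.195,-2.235,0],"angular": [0,0,11],"hand": 0},
  {"linear": [1.41,-2.344,0],"angular": [0,0,12],"hand": 0},
  {"linear": [1.41,-2.344,0],"angular": [0,0,12],"hand": 0},
])

```text
t: 23.98
ee_pos: [491.2, 85.5, 40.1]
tcp_rot: [[-0.97, 0.243, -0.003], [0.243, 0.97, 0.0], [0.003, -0.0, -1.0]]
force: [0.4, -0.3, -0.2]
finger_gap: -0.2
```

Run:
```python
from h import *
g=grab('scene');save(g,'s17.png',(270,100,400,210),4)
```

```text
(no output)
```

View pics/s17.png

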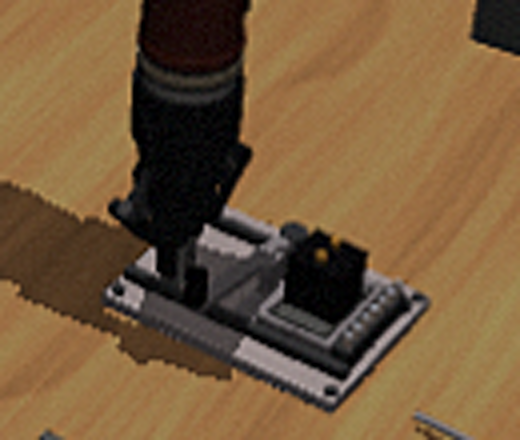

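Knob is ahead of the fingers. Now the final degrees to the end stop, gently.

Call:
step_arm([
  {"linear": [0.09,-0.035,0],"angular": [0,0,0.4],"hand": 0},
  {"linear": [0.18,-0.07,0],"angular": [0,0,0.8],"hand": 0},
  {"linear": [0.27,-0.1,0],"angular": [0,0,1.2],"hand": 0},
  {"linear": [0.36,-0.12,0],"angular": [0,0,1.5],"hand": 0},
  {"linear": [0.42,-0.125,0],"angular": [0,0,1.6],"hand": 0},
  {"linear": [0.42,-0.125,0],"angular": [0,0,1.6],"hand": 0},
])

```text
t: 24.78
ee_pos: [507.3, 79.8, 39.2]
tcp_rot: [[-0.997, 0.076, -0.013], [0.076, 0.997, -0.0], [0.013, -0.001, -1.0]]
force: [-7.4, 1.7, 7.8]
finger_gap: 0.0
```

Call:
step_arm([
  {"linear": [0.04,-0.003,0],"angular": [0,0,0],"hand": 0},
  {"linear": [0.08,-0.006,0],"angular": [0,0,0],"hand": 0},
  {"linear": [0.08,-0.006,0],"angular": [0,0,0],"hand": 0},
])

```text
t: 25.15
ee_pos: [507.4, 79.9, 38.7]
tcp_rot: [[-0.997, 0.076, -0.022], [0.076, 0.997, 0.0], [0.022, -0.001, -1.0]]
force: [-16.3, 1.8, 14.0]
finger_gap: -0.2
```

Solid at the stop. Backing off and rising clear.

Call:
step_arm([
  {"linear": [-0.4,0.03,0],"angular": [0,0,0],"hand": 0},
  {"linear": [-0.8,0.06,0],"angular": [0,0,0],"hand": 0},
  {"linear": [-0.8,0.06,1.0],"angular": [0,0,0],"hand": 0},
  {"linear": [-0.8,0.06,2.2],"angular": [0,0,0],"hand": 0},
  {"linear": [-0.8,0.06,3.4],"angular": [0,0,0],"hand": 0},
  {"linear": [0.2,-1.5,4.4],"angular": [0,0,0],"hand": 0},
  {"linear": [1.6,-2.5,4.4],"angular": [0,0,0],"hand": 0},
  {"linear": [1.6,-2.5,4.4],"angular": [0,0,0],"hand": 0},
  {"linear": [1.6,-2.5,4.4],"angular": [0,0,0],"hand": 0},
  {"linear": [1.6,-2.5,4.4],"angular": [0,0,0],"hand": 0},
])

```text
t: 26.4
ee_pos: [594.7, -45.8, 259.1]
tcp_rot: [[-0.997, 0.076, -0.005], [0.076, 0.997, 0.0], [0.005, -0.0, -1.0]]
force: [0.0, 0.8, -0.4]
finger_gap: 0.2
```

Run:
```python
from h import *
g=grab('wrist');save(g,'w18.png');s=grab('scene');d=grab('side')
print(g['o']['t'],g['o']['ee_pos'].round(1),g['o']['force'].round(1))
a=cv2.resize(s['img'][90:235,260:410],None,fx=2.6,fy=2.6);b=cv2.resize(d['img'][180:350,170:340],None,fx=377/170,fy=377/170)
cv2.imwrite('pics/sd18.png',np.hstack([a[:377],b[:377]])[...,::-1])
p=np.radians(-4.3);P=np.array([np.cos(p),np.sin(p),0]);ey=np.array([-P[1],P[0],0]);C0=np.array([498.75,138.1,22])
for n,G in(('scene',s),('side',d),('wrist',g)):
    q=cloud(G).reshape(-1,3)-C0;x,y,z=q@P,q@ey,q[:,2]
    for nm,t in(('meter top',(abs(z-51.5)<3)&(abs(y)<45)&(x>50)&(x<130)),('tab',(abs(z-27)<3)&(abs(y)<18)&(x>30)&(x<60)),('knob',(z>28)&(z<40)&(abs(y+58)<25)&(abs(x-32)<25)),('small',(z+22>28)&(z+22<36)&(abs(q[:,0]+C0[0]-511)<60)&(abs(q[:,1]+C0[1]+117)<60))):
        if t.sum()>15: r=cv2.minAreaRect(np.c_[x,y][t].astype(np.float32));print(n,nm,t.sum(),np.round(r[0],1),np.round(r[1],1),round(r[2],1),'zmed',np.median(z[t]).round(1))
    sm=0
np.save('fin.npy',dict(g=g,s=s,d=d),allow_pickle=True)
for n,f in(('w1',None),):
    q=cloud(np.load('w1.npy',allow_pickle=True).item()).reshape(-1,3)-C0;x,y,z=q@P,q@ey,q[:,2]
    t=(z+22>28)&(z+22<36)&(abs(q[:,0]+C0[0]-511)<60)&(abs(q[:,1]+C0[1]+117)<60);print('small before',cv2.minAreaRect(np.c_[x,y][t].astype(np.float32)))
```

```text
26.4 [594.7 -45.8 259.1] [ 0.   0.8 -0.4]
scene meter top 109 [90.8 -1.4] [45.4 42.9] 1.1 zmed 52.2
scene tab 18 [47.8 -2.4] [10.4 29.9] 7.1 zmed 26.7
scene knob 25 [ 32.2 -57.9] [11.6 18.2] 34.1 zmed 33.1
scene small 133 [  33.5 -249.1] [41.9 42.8] 5.6 zmed 10.5
side meter top 324 [91.  0.] [43.7 45.5] 88.8 zmed 52.1
side tab 47 [48.3  1. ] [ 8.5 30.2] 0.8 zmed 27.7
side knob 52 [ 32.  -56.1] [14.  19.1] 12.6 zmed 33.1
side small 173 [  48.8 -267.4] [ 47.2 105.5] 31.9 zmed 9.7
wrist meter top 1435 [89.  -1.1] [40.9 43.6] 89.7 zmed 50.7
wrist tab 183 [46.3 -0.4] [28.7  6.5] 89.9 zmed 26.8
wrist knob 189 [ 30.5 -57.5] [15.7 14.3] 89.7 zmed 32.8
wrist small 976 [  47.  -268.7] [ 47.2 103.7] 32.8 zmed 8.7
small before ((31.558032989501953, -250.59512329101562), (41.49905014038086, 41.72291946411133), 4.533543109893799)
```

View pics/w18.png

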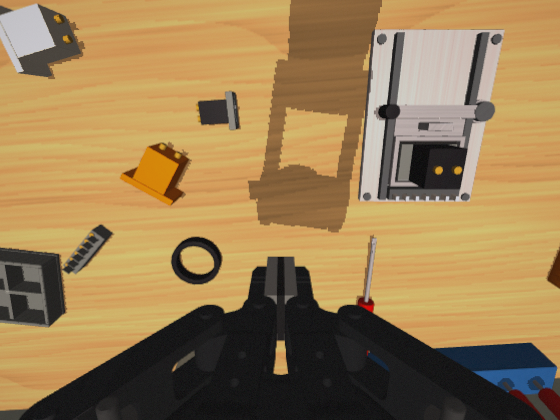

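View pics/sd18.png

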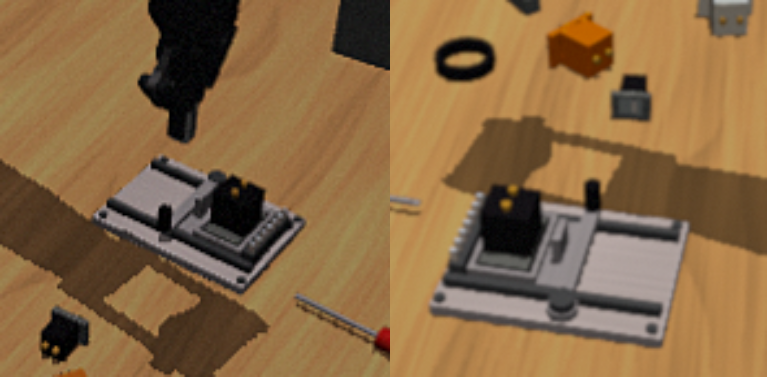

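The lever lies straight across behind the carriage, the meter is upright in the pocket, the small meter is unmoved, and the robot is clear. Handing in.

```bash
python3 -c "
from rig import robot
print(robot.finish_job()); print(robot.get_obs()['t'])"
```

```text
the job is handed in; nothing more can be done
None
the job is handed in; nothing more can be done
```

The job is done and was handed in at about 26.5 s; no verdict was reported. I gripped the larger black meter across its 40 mm body with the tool tilted 45° and turned it face down. I seated it in the pocket and let go, pushed the carriage home by its tab, and swung the lever to its end stop. I then backed the arm clear.

**What the last checks showed:**
- **Meter:** its back is about 51–52 mm above the pocket floor, where 52 mm is expected. It is square to the pocket and centred to about 1–2 mm.
- **Carriage:** the tab has moved 88–90 mm of its 90 mm travel, and a firm push met 12 N at the stop.
- **Lever:** the knob is within about 2 mm of the locked position in all three views, and the last push met 16 N.
- **Smaller meter:** it is within about 3 mm of where it started, measured in the scene view. The wrist and side views were no use for this, because other objects fell inside the area I measured.

The cameras differed from each other by about 2 mm, and the wrist camera's mount reading shifted by 1–2 mm between poses. I therefore made the final placement by comparing the plate and pocket within single wrist images.

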